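# Unlock and open the water-filter hatch

## Task

The filter of the countertop water filter is due for a change. Take the blade key from its wooden block and use it to turn the slotted lock on the sloping hatch a full quarter turn anticlockwise to its stop, stand the key back in its block, and then raise the hatch all the way up and leave it open. Leave the other things on the worktop where they stand.

Things in the scene. Friction and masses are not known exactly. Their poses are not given: they have to be found in the camera images.
- key: Loose steel blade key standing upright in the wooden block, blade down, 105 mm long, 0.14 kg. Origin at the centre of the blade's lower end; z up along the key. Blade: 26 mm wide (along its x) x 4 mm thick (along its y), 22 mm long (z 0 to 22). Handle: 32 mm (x) x 22 mm (y), from z = 22 mm to z = 105 mm; its lower face is a shoulder that rests on the block's top. Symmetric under a half turn about z.
- key_tip (a point): Centre of the lower end of the key's blade (the key's origin), axes as the key's.
- key_block: Fixed wooden block, 85 mm (x) x 60 mm (y) x 50 mm high, origin at the centre of its underside, z up. In its top centre is a slot 36 mm (along x) x 10 mm (along y), 30 mm deep, in which the key's blade hangs with the key's x along the block's x (either way round); the handle's shoulder rests on the top, so the blade's end is then 28 mm above the worktop.
- lock_slot (a point): Centre of the floor of the slot in the lock, a round stepped steel boss 13 mm proud of the hatch (60 mm flange, 48 mm boss) at the lower left of the hatch seen from the front. Turns with the lock: z is the outward normal of the hatch (sloping 35 degrees from vertical towards the unit's front while the hatch is shut), y runs along the slot. The slot is 34 mm long, 8 mm wide, 10 mm deep, closed at its ends; its floor is 3 mm above the hatch's outer face.
- lock (a joint): Turn of the lock, rad: 0 locked (slot level, along the hatch's width), 1.571 at the stop, unlocked; grows anticlockwise seen from outside (about +z of lock_slot). Starts between 0 and 0.25. Dry friction about 0.12 N m, stays where left. A cam behind it keeps the hatch shut until about 1.1 rad.
- hatch (a joint): Opening of the hatch, rad: 0 shut, 1.1 at its stop. White panel 200 mm (up the slope) x 240 mm x 8 mm thick, hinged along its upper far edge on a white water-filter unit (fixed, 250 mm wide, 195 mm high); its free lower edge swings up. A stiff hinge (about 0.5 N m of friction besides the hatch's 0.38 kg) holds it where it is left.
- hatch_hinge (a point): Point on the hatch's hinge line, middle of its width, at the level of the hatch's inner face. Moves with the hatch: z outward normal, y along the hinge line, x up the slope towards the hinge. The hatch opens by turning about +y. The lock's axis is at x = -165, y = +60 mm here, the outer face at z = 8 mm.
- hatch_handle (a point): Middle of the round steel bar handle of the hatch (12 mm thick, 90 mm long along y, its axis 35 mm off the outer face, on two 10 mm posts 38 mm either side of the middle), at the lower right of the hatch seen from the front: x = -150, y = -60, z = 43 mm from hatch_hinge. Axes as hatch_hinge.
- mug: White mug, 80 mm across, 95 mm high, loose, origin under its centre. Leave alone.
- jar: Glass jar with steel lid, 84 mm across, 120 mm high, loose, origin under its centre. Leave alone.
- bottle: Juice bottle, 80 mm across, 210 mm high, loose, origin under its centre. Leave alone.
- glass: Drinking glass, 70 mm across, 100 mm high, loose, origin under its centre. Leave alone.
- bowl: White bowl, 110 mm across, 50 mm high, loose, origin under its centre. Leave alone.
Mind the look-alikes: they are no part of the job. Of the things that look like the key_block, take the one that is nearest to the robot's base at the start.

How it is judged:
By the outcome, as a careful person would: the job done as asked, in the order asked, and still so for the second after the job is handed in, with the robot touching nothing.
It also fails if it takes over 72 s, if anything falls off the work surface, if the arm or the gripper's body presses on something with over 40 N, if the wrist force passes 120 N, or if a joint passes its speed limit or range.

## Robot

A 7-joint arm with a two-finger parallel gripper is mounted at the origin on the work surface. World frame = base frame: x ahead of the robot, y to its left, z up, the work surface at z = 0. Lengths are in m, angles in rad, forces in N, time in s.
With the tool pointing down it reaches from about 0.35 to 0.9 m from the base axis. Payload 7.2 kg.
Tool frame: the origin (TCP) lies between the finger pads; the fingertips stand finger_overhang ahead of it and the grasp point (between the pads) lies 11 mm behind it (finger_overhang is the distance from the TCP to the fingertips, in m); z points along the fingers, x is the direction in which the jaws open and shut, and the axes are right-handed (so a half turn about z gives the same grasp; the last joint's range is limited). The gripper opens to 88 mm and grips with 3 to 60 N. Pads are 20 mm wide; open, the fingers measure 115 mm over their backs; the gripper's body (75 mm by 178 mm) begins 61 mm behind the grasp point.
Start: joints at [-0.068, 0.411, -0.013, 1.596, 0.006, 1.134, -0.082], TCP at [0.625, -0, 0.231] pointing down, gripper open.
Joint ranges: [-2.95, 2.95], [-0.29, 1.99], [-1.47, 1.44], [0.14, 2.54], [-1.03, 4.17], [0.13, 1.85], [-2.86, 2.86]. Speed limits (rad/s): [2.39, 2.39, 3.01, 3.01, 3.14, 3.14, 3.14].

## Interface

Orientations are given as [roll, pitch, yaw] about the fixed x, y, z axes, in that order (R = Rz(yaw) Ry(pitch) Rx(roll)).
In Python, from cell import * gives the robot as it stands. The module is installed in compiled form; this text tells all that it offers.
- The arm moves only by the tool servo_tool, never from a script. Its argument "motion" is a list of rows, each a list of 5 numbers: the shift along the world's x, y, z in m, then the turn about the world's z in degrees, then the finger opening in m, from 0 to 0.0878. In form: [[tx, ty, tz, roll, grip], ...]. A call has exactly 5 rows; each row is the pose to reach, as a shift and turn from the pose measured when the call began; what a row does not reach only later rows make up. A row lasts 1/10 s, in which the tool goes at most 50 mm and 8.59 degrees, less where a joint would pass 70% of its speed; a pose out of reach is approached as far as the arm can. A call with a gripper value outside its range is refused whole. The fingers move at their own pace and stop on an object; "squeeze" is the grip in N (left out, the last holds). Time passes only in rows, so rows that repeat a pose let the fingers close, or fill a call up. It gives the time, the measured TCP pose, the force and the opening at its end, in the units of the state.
- state(): the state, without advancing time (a new reading comes with each control period).
- snapshot(name): name is "scene" or "side" or "wrist"; returns a dict with "frame" (420x560x3 uint8, red, green, blue), "range_z" (420x560 float32, m along the optical axis (not along the pixel's ray), 0 where there is no reading), "vfov" (degrees; the focal length in pixels is half the picture's height over the tangent of half this angle, whatever the lens; pixels are square), "cx", "cy" (the principal point, pixels), "k1" (the pictures are not rectified: a ray, as slopes to the right and down, at radius r is drawn at 1 + k1 r^2 times it, then the intrinsics apply), "xyz" and "rotation" of the camera in the world; the wrist camera has in their place "tool_from_camera" (4x4, takes a point from camera to tool coordinates, whose origin is the TCP and whose axes are the tool frame's). Camera axes: x right, y up, looking along -z (the intrinsics and any distortion apply to the point x, -y, -z); pixel columns grow to the right and rows downward; lengths in m; the calibration is good to about 2 mm. A picture is of the moment at which its call begins: read the wrist's pose just before it.
- close_job(): hands the job in, once; it reports no verdict.
The state is a dict: "clock": time; "qpos": joint angles; "joint_vel": joint speeds; "joint_efforts": joint torques, N m; "eef_pos": TCP position; "orientation": TCP orientation; "contact_force": force on the tool from outside, world axes, zero at the start; "moment": the same for the moment, N m; "gripper_width": finger opening in m.
Only numpy, scipy, OpenCV 4.12 (cv2) and the standard library are available. Lean on these libraries where they do the work, as an engineer would, in place of code of your own. Each camera call takes 0.05 s, during which the arm holds its last target.

## Working session

There is one attempt and no reset: what is moved stays moved. The work goes in short steps, Python scripts to look and compute and a tool call to move; the robot and the scene stay as the last step left them, time stands still between calls to the robot, and variables do not carry over. Pictures are saved under pics/ and viewed, and the job is handed in when it is done.

Besides the shell and the picture viewer there is one more tool, called after "Call:" as name(argument=value, ...), one argument or row to a line, values as JSON. servo_tool: Moves the arm, as the interface text tells. Its arguments: {"type":"object","properties":{"motion":{"type":"array"},"squeeze":{"type":"number"}},"required":["motion"]}

```bash
mkdir -p pics; cat > h.py <<'E'
import numpy as np, cv2
from cell import *
from scipy.spatial.transform import Rotation as Rn
def rpy(o): return Rn.from_euler('xyz',o).as_matrix()
def cap(name,tag):
    st=state(); s=snapshot(name)
    cv2.imwrite(f'pics/{tag}.png',s['frame'][:,:,::-1])
    H,W=s['range_z'].shape
    f=H/2/np.tan(np.radians(s['vfov'])/2)
    if name=='wrist':
        T=np.array(s['tool_from_camera']); R0=rpy(st['orientation']); R=R0@T[:3,:3]; p=R0@T[:3,3]+np.array(st['eef_pos'])
    else:
        R=np.array(s['rotation']); p=np.array(s['xyz'])
        if R.shape!=(3,3): R=rpy(R)
    d=dict(f=f,cx=s['cx'],cy=s['cy'],k1=s['k1'],R=R,p=p,rz=s['range_z'],im=s['frame'])
    np.savez(f'pics/{tag}.npz',**d); return d
def load(tag): return dict(np.load(f'pics/{tag}.npz'))
def cloud(d):
    H,W=d['rz'].shape
    u,v=np.meshgrid(np.arange(W),np.arange(H))
    K=np.array([[d['f'],0,d['cx']],[0,d['f'],d['cy']],[0,0,1.]])
    pts=np.stack([u,v],-1).reshape(-1,1,2).astype(float)
    n=cv2.undistortPoints(pts,K,np.array([float(d['k1']),0,0,0.])).reshape(H,W,2)
    z=d['rz'].astype(float)
    c=np.stack([n[...,0]*z,-n[...,1]*z,-z],-1)
    w=c@d['R'].T+d['p']; w[z==0]=np.nan
    return w
def proj(d,P):
    c=(np.asarray(P)-d['p'])@d['R']; x=c[...,0]/-c[...,2]; y=-c[...,1]/-c[...,2]
    k=1+d['k1']*(x*x+y*y)
    return np.stack([d['cx']+d['f']*x*k,d['cy']+d['f']*y*k],-1)
E
python3 - <<'E'
from h import *
print(state())
for n in ['scene','side','wrist']:
    d=cap(n,n+'0'); print(n,d['p'],d['f'],d['k1'],d['cx'],d['cy'],d['R'])
import cell; print([x for x in dir(cell) if x[0]!='_'])
try: print(finger_overhang)
except Exception as e: print(e)
E
```

```text
{'clock': 0.0, 'qpos': array([-0.06818876,  0.4118721 , -0.01269528,  1.59703913,  0.00556332,
        1.13432313, -0.08220407]), 'joint_vel': array([ 1.31585396e-03,  9.49451538e-04,  1.07781657e-04, -8.45722900e-04,
       -1.96076659e-03,  1.55390529e-03, -9.20345372e-05]), 'joint_efforts': array([-2.92756195e-04, -5.87956166e+01,  6.41712137e-01, -2.91074431e+01,
       -5.37758670e-02,  1.83686998e-02,  1.53371734e-04]), 'eef_pos': array([ 6.24498510e-01, -4.74538542e-05,  2.29828495e-01]), 'orientation': array([ 3.14150480e+00,  1.60429977e-03, -2.16434147e-05]), 'contact_force': array([-0.07158903, -0.01637862,  0.19186818]), 'moment': array([ 0.01724708, -0.03482904,  0.0166646 ]), 'gripper_width': 0.08768385299808494}
scene [1.25055246 0.48361674 1.28374317] 542.9914761553529 -0.026603021059258897 283.90470228170255 204.09195298424652 [[-0.58999052 -0.64282668  0.48855403]
 [ 0.80735428 -0.47681317  0.3476036 ]
 [ 0.00950013  0.59951902  0.80030412]]
side [ 0.04828832 -0.80766565  0.99258677] 470.90741532525783 0.047302062327038485 280.55470775300614 207.9893533984834 [[ 0.84447464  0.37471269 -0.38269176]
 [-0.5353314   0.56808139 -0.62506306]
 [-0.01681899  0.73271682  0.68032579]]
wrist [0.62547609 0.0752652  0.38463006] 309.58778719366444 -0.00027609857724449576 279.573665356335 214.1615652338306 [[ 9.99997477e-01 -1.31070687e-03  1.82427693e-03]
 [ 7.55376854e-04  9.61037190e-01  2.76418068e-01]
 [-2.11550103e-03 -2.76415992e-01  9.61035756e-01]]
['PlanningError', 'close_job', 'finger_overhang', 'snapshot', 'state']
0.008
```

View pics/scene0.png

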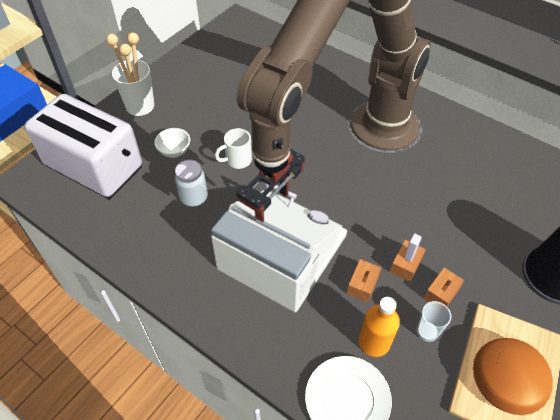

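View pics/side0.png

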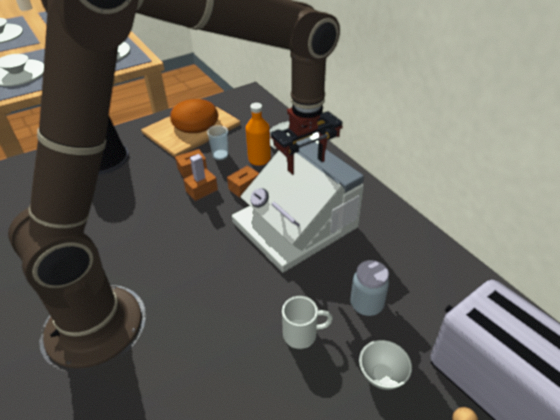

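View pics/wrist0.png

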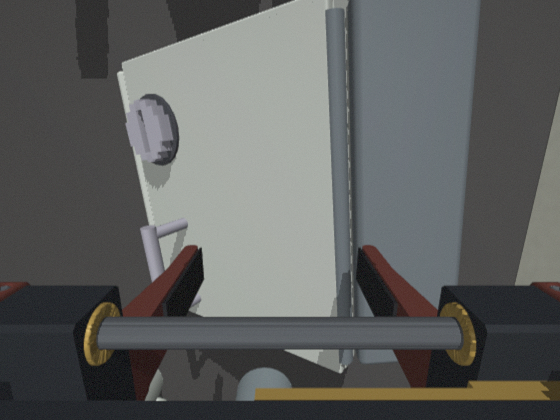

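```bash
python3 - <<'E'
from h import *
for t,ims in [('scene0',[(390,230,440,285),(340,255,390,305),(420,262,470,310)]),('side0',[(180,150,225,200),(222,160,260,200)])]:
    d=load(t); w=cloud(d)
    for (a,b,c,e) in ims:
        s=w[b:e,a:c].reshape(-1,3); im=d['im'][b:e,a:c].reshape(-1,3).astype(int)
        orange=(im[:,0]>im[:,2]*1.6)&(im[:,0]>70)
        top=orange&(abs(s[:,2]-0.05)<0.006)
        P=s[top]; 
        if len(P)<10: print(t,a,b,'few',len(P)); continue
        r=cv2.minAreaRect((P[:,:2]*1000).astype(np.float32))
        print(t,(a,b),len(P),P.mean(0).round(4),r)
        hi=(s[:,2]>0.08)&(s[:,2]<.15)&~orange
        if hi.sum()>10:
            Q=s[hi]; print('  key',len(Q),Q.mean(0).round(4),Q[:,2].max())
            T=Q[Q[:,2]>Q[:,2].max()-.006]; print('  top',T.mean(0),cv2.minAreaRect((T[:,:2]*1000).astype(np.float32)))
    # upscale crops
for t,(a,b,c,e) in [('scene0',(330,200,480,320)),('side0',(170,130,310,250)),('wrist0',(100,70,240,190))]:
    im=load(t)['im'][b:e,a:c,::-1]; cv2.imwrite(f'pics/crop_{t}.png',cv2.resize(im,None,fx=5,fy=5,interpolation=cv2.INTER_CUBIC))
# hatch plane
for t,box in [('side0',(255,175,330,235)),('wrist0',(180,60,320,220)),('scene0',(270,205,345,250))]:
    d=load(t); w=cloud(d); a,b,c,e=box
    s=w[b:e,a:c].reshape(-1,3); im=d['im'][b:e,a:c].reshape(-1,3).astype(int)
    s=s[np.isfinite(s).all(1)]
    best=None;rng=np.random.default_rng(0)
    for _ in range(400):
        p=s[rng.choice(len(s),3,False)]; n=np.cross(p[1]-p[0],p[2]-p[0]); n/=np.linalg.norm(n)+1e-12
        k=abs((s-p[0])@n)<.002
        if best is None or k.sum()>best.sum(): best=k
    q=s[best]; m=q.mean(0); n=np.linalg.svd(q-m)[2][2]; n*=np.sign(n[2])
    print(t,best.sum(),len(s),m,n,'tilt',np.degrees(np.arccos(n[2])),'az',np.degrees(np.arctan2(n[1],n[0])),'n.m',n@m)
E
```

```text
bash:   519 Killed                     python3 - <<'E'
from h import *
for t,ims in [('scene0',[(390,230,440,285),(340,255,390,305),(420,262,470,310)]),('side0',[(180,150,225,200),(222,160,260,200)])]:
    d=load(t); w=cloud(d)
    for (a,b,c,e) in ims:
        s=w[b:e,a:c].reshape(-1,3); im=d['im'][b:e,a:c].reshape(-1,3).astype(int)
        orange=(im[:,0]>im[:,2]*1.6)&(im[:,0]>70)
        top=orange&(abs(s[:,2]-0.05)<0.006)
        P=s[top]; 
        if len(P)<10: print(t,a,b,'few',len(P)); continue
        r=cv2.minAreaRect((P[:,:2]*1000).astype(np.float32))
        print(t,(a,b),len(P),P.mean(0).round(4),r)
        hi=(s[:,2]>0.08)&(s[:,2]<.15)&~orange
        if hi.sum()>10:
            Q=s[hi]; print('  key',len(Q),Q.mean(0).round(4),Q[:,2].max())
            T=Q[Q[:,2]>Q[:,2].max()-.006]; print('  top',T.mean(0),cv2.minAreaRect((T[:,:2]*1000).astype(np.float32)))
    # upscale crops
for t,(a,b,c,e) in [('scene0',(330,200,480,320)),('side0',(170,130,310,250)),('wrist0',(100,70,240,190))]:
    im=load(t)['im'][b:e,a:c,::-1]; cv2.imwrite(f'pics/crop_{t}.png',cv2.resize(im,None,fx=5,fy=5,interpolation=cv2.INTER_CUBIC))
# hatch plane
for t,box in [('side0',(255,175,330,235)),('wrist0',(180,60,320,220)),('scene0',(270,205,345,250))]:
    d=load(t); w=cloud(d); a,b,c,e=box
    s=w[b:e,a:c].reshape(-1,3); im=d['im'][b:e,a:c].reshape(-1,3).astype(int)
    s=s[np.isfinite(s).all(1)]
    best=None;rng=np.random.default_rng(0)
    for _ in range(400):
        p=s[rng.choice(len(s),3,False)]; n=np.cross(p[1]-p[0],p[2]-p[0]); n/=np.linalg.norm(n)+1e-12
        k=abs((s-p[0])@n)<.002
        if best is None or k.sum()>best.sum(): best=k
    q=s[best]; m=q.mean(0); n=np.linalg.svd(q-m)[2][2]; n*=np.sign(n[2])
    print(t,best.sum(),len(s),m,n,'tilt',np.degrees(np.arccos(n[2])),'az',np.degrees(np.arctan2(n[1],n[0])),'n.m',n@m)
E
```

```bash
cat > a1.py <<'E'
from h import *
for t,ims in [('scene0',[(390,230,440,285),(340,255,390,305),(420,262,470,310)]),('side0',[(180,150,225,200),(222,160,260,200)])]:
    d=load(t); w=cloud(d)
    for (a,b,c,e) in ims:
        s=w[b:e,a:c].reshape(-1,3); im=d['im'][b:e,a:c].reshape(-1,3).astype(int)
        orange=(im[:,0]>im[:,2]*1.6)&(im[:,0]>70)
        top=orange&(abs(s[:,2]-0.05)<0.006)
        P=s[top]; 
        if len(P)<10: print(t,a,b,'few',len(P)); continue
        r=cv2.minAreaRect((P[:,:2]*1000).astype(np.float32))
        print(t,(a,b),len(P),P.mean(0).round(4),r)
        hi=(s[:,2]>0.08)&(s[:,2]<.15)&~orange
        if hi.sum()>10:
            Q=s[hi]; print('  key',len(Q),Q.mean(0).round(4),Q[:,2].max())
            T=Q[Q[:,2]>Q[:,2].max()-.006]; print('  top',T.mean(0),cv2.minAreaRect((T[:,:2]*1000).astype(np.float32)))
for t,(a,b,c,e) in [('scene0',(330,200,480,320)),('side0',(170,130,310,250)),('wrist0',(100,70,240,190))]:
    im=load(t)['im'][b:e,a:c,::-1]; cv2.imwrite(f'pics/crop_{t}.png',cv2.resize(im,None,fx=5,fy=5,interpolation=cv2.INTER_CUBIC))
for t,box in [('side0',(255,175,330,235)),('wrist0',(180,60,320,220)),('scene0',(270,205,345,250))]:
    d=load(t); w=cloud(d); a,b,c,e=box
    s=w[b:e,a:c].reshape(-1,3); s=s[np.isfinite(s).all(1)]
    best=None;rng=np.random.default_rng(0)
    for _ in range(400):
        p=s[rng.choice(len(s),3,False)]; n=np.cross(p[1]-p[0],p[2]-p[0]); n/=np.linalg.norm(n)+1e-12
        k=abs((s-p[0])@n)<.002
        if best is None or k.sum()>best.sum(): best=k
    q=s[best]; m=q.mean(0); n=np.linalg.eigh(np.cov((q-m).T))[1][:,0]; n*=np.sign(n[2])
    print(t,best.sum(),len(s),m,n,'tilt',np.degrees(np.arccos(n[2])),'az',np.degrees(np.arctan2(n[1],n[0])),'n.m',n@m)
E
python3 -u a1.py
```

```text
scene0 (390, 230) 490 [0.4486 0.3282 0.0496] ((437.3800964355469, 351.212890625), (91.50187683105469, 135.10670471191406), 1.5440950393676758)
  key 193 [0.4467 0.3181 0.1175] 0.13831916767213737
  top [0.44225181 0.31890246 0.13424231] ((441.6842041015625, 318.2758483886719), (28.25628089904785, 19.436843872070312), 1.5303741693496704)
scene0 (340, 255) 617 [0.5627 0.253  0.0492] ((561.5159301757812, 252.8514404296875), (90.41207122802734, 60.172210693359375), 11.825668334960938)
scene0 (420, 262) 659 [0.46   0.4343 0.05  ] ((458.99774169921875, 433.98223876953125), (60.8056640625, 90.03499603271484), 86.35989379882812)
  key 139 [0.5522 0.4407 0.0936] 0.10474334351204617
  top [0.55465645 0.43862148 0.10111412] ((556.3522338867188, 439.5786437988281), (21.215518951416016, 59.47740173339844), 33.26810073852539)
side0 (180, 150) 474 [0.4435 0.361  0.0514] ((446.6826171875, 371.8384704589844), (194.78775024414062, 94.38380432128906), 81.04309844970703)
  key 207 [0.4357 0.3095 0.1128] 0.13740027111997366
  top [0.43741787 0.3144627  0.13448191] ((437.2731018066406, 316.4163818359375),
[... 186 characters left out ...]
10.225229263305664)
  key 290 [0.5157 0.1073 0.1139] 0.13946547651322205
  top [0.54608883 0.12360738 0.13584478] ((536.4600830078125, 109.76472473144531), (56.268524169921875, 6.056488990783691), 59.22631072998047)
side0 2058 4481 [ 0.57071045 -0.01307508  0.14048744] [-0.56316238 -0.04639983  0.82504254] tilt 34.40719542301528 az -175.28994936426275 n.m -0.20488785422969333
wrist0 22303 22309 [0.60163311 0.06411566 0.16594819] [-0.57066752 -0.0490088   0.81971747] tilt 34.94347897610626 az -175.09149439748725 n.m -0.210444072815498
scene0 1562 3364 [0.58730217 0.06261722 0.15313975] [-0.57260798 -0.04649989  0.81850953] tilt 35.06413049339718 az -175.35735752563437 n.m -0.21385925679621356
```

View pics/crop_scene0.png

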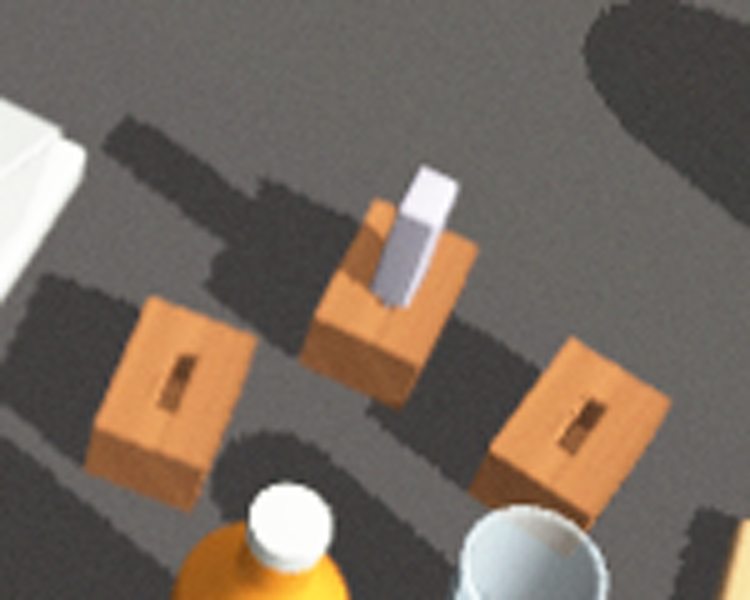

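View pics/crop_side0.png

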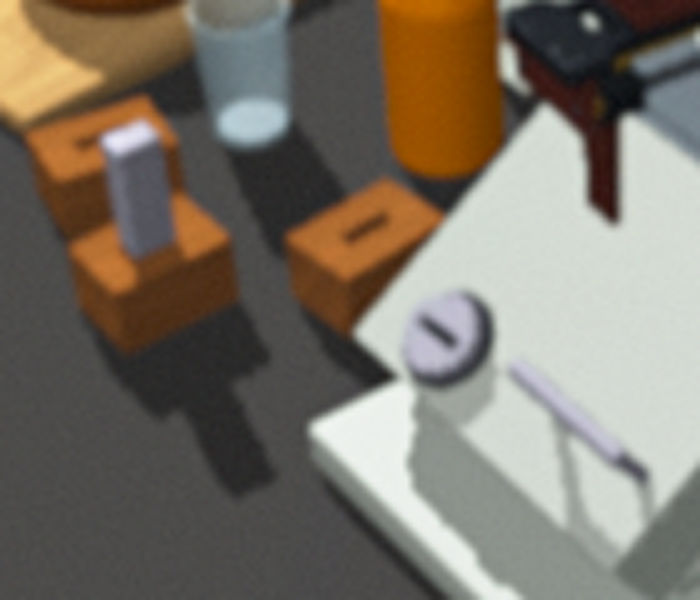

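View pics/crop_wrist0.png

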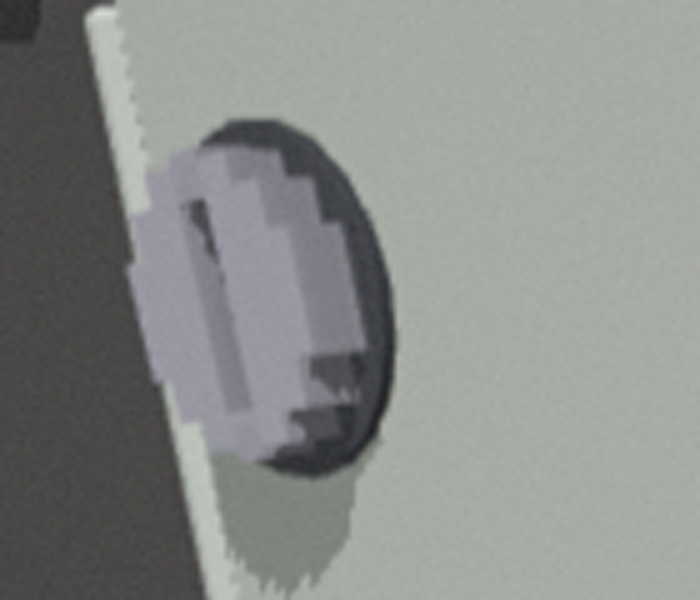

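```bash
cat > a2.py <<'E'
from h import *
for t,box in [('side0',(235,175,280,215)),('wrist0',(110,80,190,180)),('scene0',(295,200,345,235))]:
    d=load(t); w=cloud(d)
    pb={'side0':(275,175,330,225),'wrist0':(180,60,320,220),'scene0':(270,205,345,250)}[t]
    a,b,c,e=pb
    s=w[b:e,a:c].reshape(-1,3); s=s[np.isfinite(s).all(1)]
    # plane with az -175.2 tilt 35 fixed -> fit offset by mode
    az=np.radians(-175.15); n=np.array([np.sin(np.radians(35))*np.cos(az),np.sin(np.radians(35))*np.sin(az),np.cos(np.radians(35))])
    x=s@n; h,ed=np.histogram(x,bins=np.arange(-.3,-.1,.001)); o=ed[h.argmax()]+.0005; o=np.median(x[abs(x-o)<.003])
    a,b,c,e=box
    s=w[b:e,a:c].reshape(-1,3); dn=s@n-o
    k=abs(dn-.013)<.002
    P=s[k]; v=np.array([-np.sin(az),np.cos(az),0])*-1; v=v if v[1]>0 else -v; u=np.cross(v,n)
    print(t,'offset',o,'n',k.sum(),'median dn',np.median(dn[k]))
    q=np.stack([P@u,P@v],1).astype(np.float32)
    (cc,r)=cv2.minEnclosingCircle(q*1000); print('circle',cc,r,'mean',q.mean(0),np.ptp(q,axis=0))
    C=u*cc[0]/1000+v*cc[1]/1000+n*(o+.013); print('boss face centre',C)
E
python3 -u a2.py
```

```text
side0 offset -0.21025061062964284 n 109 median dn 0.012975199176673669
circle (490.51934814453125, 28.395051956176758) 25.464689254760742 mean [0.49109253 0.02754461] [0.04650283 0.04864749]
boss face centre [0.51070371 0.07183092 0.1197721 ]
wrist0 offset -0.2110163021116096 n 1608 median dn 0.012994678151567254
circle (491.1443176269531, 26.746915817260742) 26.34746742248535 mean [0.4932186  0.02714939] [0.05000043 0.0498276 ]
boss face centre [0.51179077 0.0702691  0.11950335]
scene0 offset -0.21318165996722616 n 102 median dn 0.012751122471347104
circle (404.6586608886719, 30.803503036499023) 115.88343048095703 mean [0.48930827 0.02937518] [0.23168537 0.04932158]
boss face centre [0.44209411 0.06842642 0.06812346]
```

Call:
servo_tool(
  motion=[
    [-0.05,0.01,0.02,0,0.0878],
    [-0.1,0.02,0.03,0,0.0878],
    [-0.15,0.02,0.03,0,0.0878],
    [-0.16,0.02,0.03,0,0.0878],
    [-0.16,0.02,0.03,0,0.0878],
  ],
)

```text
clock: 0.65
eef_pos: [0.4626, 0.02, 0.2605]
orientation: [3.141, 0.001, 0.001]
contact_force: [0.6, 0.5, 0.3]
gripper_width: 0.0878
```

```bash
python3 -u -c "
from h import *
d=cap('wrist','wrist1');print(state()['eef_pos'],state()['orientation'])"
```

```text
[0.4643564  0.01997096 0.26058253] [-3.14159245e+00 -1.35617024e-04  2.76141356e-04]
```

View pics/wrist1.png

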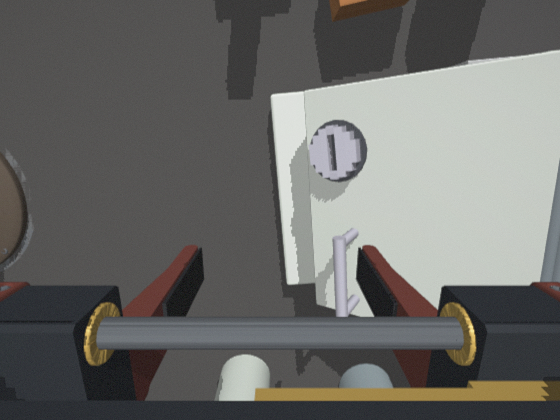

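```bash
cat > a3.py <<'E'
from h import *
import sys
t='wrist1'; d=load(t); w=cloud(d)
s=w[100:300,320:540].reshape(-1,3); im=d['im']
s=s[np.isfinite(s).all(1)]
best=None;rng=np.random.default_rng(0)
for _ in range(300):
    p=s[rng.choice(len(s),3,False)]; n=np.cross(p[1]-p[0],p[2]-p[0]); n/=np.linalg.norm(n)+1e-12
    k=abs((s-p[0])@n)<.0015
    if best is None or k.sum()>best.sum(): best=k
q=s[best]; m=q.mean(0); n=np.linalg.eigh(np.cov((q-m).T))[1][:,0]; n*=np.sign(n[2]); o=n@m
print('plane',n,o,'tilt',np.degrees(np.arccos(n[2])),'az',np.degrees(np.arctan2(n[1],n[0])),best.sum())
v=np.cross([0,0,1],n); v/=-np.linalg.norm(v); v=v if v[1]>0 else -v; u=np.cross(v,n)
print('u',u,'v',v)
a,b,c,e=300,112,375,190
P=w[b:e,a:c]; dn=P@n-o
k=abs(dn-.013)<.0015
uv=np.stack([P@u,P@v],-1)
qq=uv[k]; cc,r=cv2.minEnclosingCircle((qq*1000).astype(np.float32)); print('boss',cc,r,'ext',qq.min(0),qq.max(0),(qq.min(0)+qq.max(0))/2)
print(np.round(np.median(dn[k]),4))
fl=(dn>.005)&(dn<.016)
print('flange-ish ext', [ (uv[(dn>.003)&(dn<.02)].min(0)+uv[(dn>.003)&(dn<.02)].max(0))/2])
np.set_printoptions(linewidth=250)
C=np.array(cc)/1000
# rays at lip plane: intersect
ray=P-d['p']; tt=(o+.013-n@d['p'])/(ray@n); L=d['p']+ray*tt[...,None]; luv=np.stack([L@u,L@v],-1)-C
g=cv2.cvtColor(im,cv2.COLOR_RGB2GRAY)[b:e,a:c]
R=np.hypot(luv[...,0],luv[...,1])
print(np.percentile(g[R<.02],[5,20,50,80]))
dk=(dn<.0115)&(R<.019)
print('slot px',dk.sum(), (luv[dk].min(0)+luv[dk].max(0))/2, np.ptp(luv[dk],axis=0),luv[dk].mean(0))
ev,V=np.linalg.eigh(np.cov(luv[dk].T)); ax=V[:,1]*np.sign(V[1,1]); print('axis',ax,'theta',np.arctan2(-ax[0],ax[1]))
print('minrect',cv2.minAreaRect((luv[dk]*1000).astype(np.float32)))
print('boss centre',u*C[0]+v*C[1]+n*(o+.013))
big=cv2.resize(im[b:e,a:c,::-1],None,fx=8,fy=8,interpolation=cv2.INTER_CUBIC); cv2.imwrite('pics/lock1.png',big)
E
python3 -u a3.py
```

```text
plane [-0.57022175 -0.04917114  0.8200179 ] -0.21021807470929663 tilt 34.91341419919803 az -175.07148489360722 35105
u [0.81698602 0.07045001 0.57233787] v [-0.08591278  0.99630266 -0.        ]
boss (491.3888854980469, 26.475448608398438) 25.690134048461914 ext [0.46651839 0.00093868] [0.51576134 0.05114197] [0.49113987 0.02604032]
0.0129
flange-ish ext [array([0.49292226, 0.02597828])]
[ 74.  157.8 185.  187. ]
slot px 268 [2.66916074e-05 5.59548432e-04] [0.03702476 0.03430137] [ 1.16817995e-04 -1.44375545e-05]
axis [-0.05315326  0.99858637] theta 0.05317831604503978
minrect ((-0.7516977787017822, 0.42222023010253906), (28.034751892089844, 29.045536041259766), 50.404998779296875)
boss centre [0.5116413  0.07069335 0.11951812]
```

View pics/lock1.png

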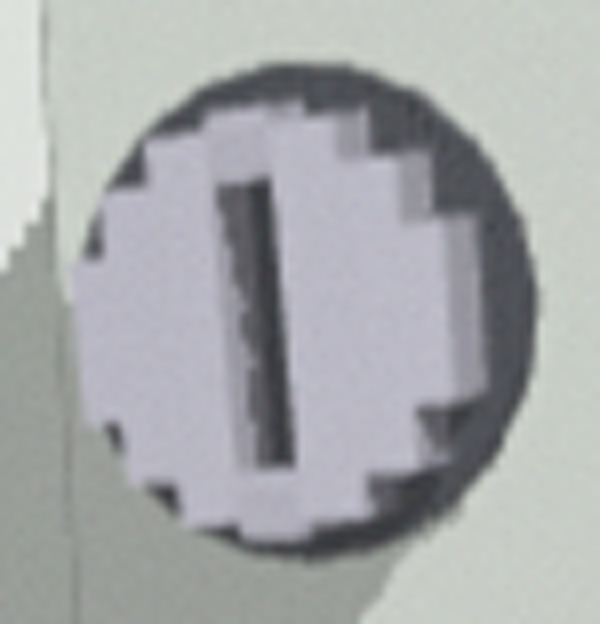

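```bash
cat > a4.py <<'E'
from h import *
d=load('wrist1')
n=np.array([-0.57022175,-0.04917114,0.8200179]);o=-0.21021807
u=np.array([0.81698602,0.07045001,0.57233787]);v=np.array([-0.08591278,0.99630266,0])
K=np.array([[d['f'],0,d['cx']],[0,d['f'],d['cy']],[0,0,1.]])
px=np.array([(218,183),(272,180),(297,466),(242,468)],float)/8-0.44+np.array([300,112])
q=cv2.undistortPoints(px[:,None],K,np.array([float(d['k1']),0,0,0])).reshape(-1,2)
r=np.c_[q[:,0],-q[:,1],-np.ones(4)]@d['R'].T
t=(o+.013-n@d['p'])/(r@n); L=d['p']+r*t[:,None]
uv=np.c_[L@u,L@v]; print(uv*1000)
print('c',uv.mean(0),L.mean(0))
for i,j in[(3,0),(2,1)]:
    a=uv[j]-uv[i]; print(np.hypot(*a),'theta',np.arctan2(-a[0],a[1]))
print(np.linalg.norm(uv[1]-uv[0]))
E
python3 a4.py
```

```text
[[487.39506643  43.12879102]
 [494.26719169  43.09695415]
 [496.17759683  10.13836042]
 [489.01042563   9.82444046]]
c [0.49171257 0.02654714] [0.51189959 0.07078758 0.11970338]
0.033343502388532356 theta 0.04846496693954267
0.03301391446358395 theta 0.057899008990166624
0.006872199004700114
```

Call:
servo_tool(
  motion=[
    [0.0,0.05,0.0,8.5,0.0878],
    [0.0,0.1,0.0,17,0.0878],
    [0.0,0.15,0.0,25.5,0.0878],
    [0.0,0.2,0.0,34,0.0878],
    [0.0,0.25,0.0,42.5,0.0878],
  ],
)

```text
clock: 1.2
eef_pos: [0.4654, 0.2724, 0.2602]
orientation: [-3.141, -0.001, 0.747]
contact_force: [0.7, -0.3, -0.0]
gripper_width: 0.0877
```

Call:
servo_tool(
  motion=[
    [0.01,0.03,0.0,8.5,0.0878],
    [0.01,0.05,0.0,17,0.0878],
    [0.01,0.05,0.0,25.5,0.0878],
    [0.01,0.05,0.0,34,0.0878],
    [0.01,0.05,0.0,42.5,0.0878],
  ],
)

```text
clock: 1.7
eef_pos: [0.4765, 0.3233, 0.2593]
orientation: [-3.14, -0.001, 1.495]
contact_force: [-0.1, -0.2, 0.2]
gripper_width: 0.0879
```

Call:
servo_tool(
  motion=[
    [0.0,0.0,0.0,5,0.0878],
    [0.0,0.0,0.0,5,0.0878],
    [0.0,0.0,0.0,5,0.0878],
    [0.0,0.0,0.0,5,0.0878],
    [0.0,0.0,0.0,5,0.0878],
  ],
)

```text
clock: 2.2
eef_pos: [0.4766, 0.3234, 0.2592]
orientation: [-3.14, -0.001, 1.581]
contact_force: [-0.7, 0.5, 0.8]
gripper_width: 0.0877
```

```bash
python3 -u -c "
from h import *
d=cap('wrist','wrist2');print(state()['eef_pos'],state()['orientation'],state()['qpos'])"
```

```text
[0.47654026 0.32335295 0.25926029] [-3.13981878e+00 -1.04748199e-03  1.58120925e+00] [-0.33603449  0.34222443 -0.4450139   1.65779526  0.15489856  1.17756868
  0.76308805]
```

View pics/wrist2.png

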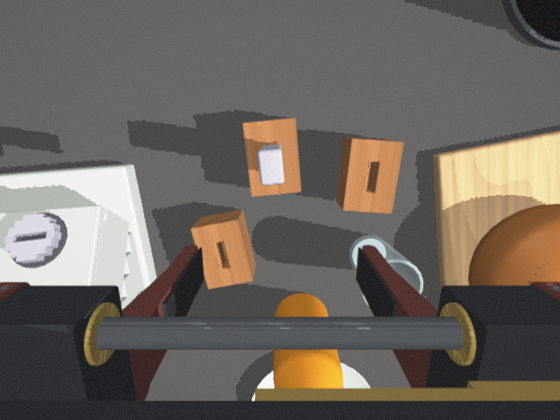

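```bash
cat > a5.py <<'E'
from h import *
d=load('wrist2'); w=cloud(d); b,e,a,c=105,205,232,312
P=w[b:e,a:c].reshape(-1,3); im=d['im'][b:e,a:c].reshape(-1,3).astype(int)
orange=(im[:,0]>im[:,2]*1.5)&(im[:,0]>60)
K=P[(abs(P[:,2]-.133)<.005)]; print('ztop',np.median(K[:,2]))
r=cv2.minAreaRect((K[:,:2]*1000).astype(np.float32)); print('keytop',r,K.mean(0),len(K))
T=P[orange&(abs(P[:,2]-.05)<.004)]; print('blocktop',cv2.minAreaRect((T[:,:2]*1000).astype(np.float32)),T[:,2].mean())
for lo in (.06,.08,.1,.12):
    Q=P[(P[:,2]>lo)&(P[:,2]<lo+.02)]; print(lo,len(Q),Q.mean(0) if len(Q) else '')
cv2.imwrite('pics/key2.png',cv2.resize(d['im'][b:e,a:c,::-1],None,fx=6,fy=6,interpolation=cv2.INTER_CUBIC))
E
python3 a5.py
```

```text
ztop 0.1334498124949283
keytop ((438.0437927246094, 314.3908386230469), (31.922786712646484, 21.98082733154297), 6.076112747192383) [0.43749011 0.31444019 0.13333987] 842
blocktop ((438.2672119140625, 314.3734130859375), (85.31282806396484, 59.98991394042969), 6.0666913986206055) 0.05078072514030339
0.06 18 [0.42229016 0.31336122 0.07165375]
0.08 21 [0.42222479 0.31367879 0.08994043]
0.1 31 [0.42236052 0.31344968 0.10990397]
0.12 854 [0.43727663 0.31444651 0.13320523]
```

View pics/key2.png

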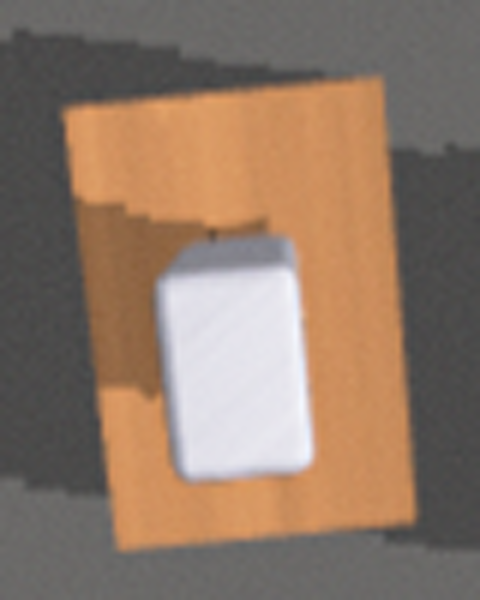

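Call:
servo_tool(
  motion=[
    [-0.0385,-0.009,-0.02,5.5,0.0878],
    [-0.0385,-0.009,-0.06,5.5,0.0878],
    [-0.0385,-0.009,-0.1,5.5,0.0878],
    [-0.0385,-0.009,-0.1,5.5,0.0878],
    [-0.0385,-0.009,-0.1,5.5,0.0878],
  ],
)

```text
clock: 2.75
eef_pos: [0.438, 0.3145, 0.1598]
orientation: [-3.139, -0.001, 1.677]
contact_force: [-0.3, 0.7, 1.3]
gripper_width: 0.088
```

Call:
servo_tool(
  motion=[
    [0,0,-0.04,0,0.0878],
    [0,0,-0.075,0,0.0878],
    [0,0,-0.088,0,0.0878],
    [0,0,-0.088,0,0.0878],
    [0,0,-0.088,0,0.035],
  ],
)

```text
clock: 3.25
eef_pos: [0.4391, 0.3156, 0.0737]
orientation: [-3.141, -0.002, 1.677]
contact_force: [-0.6, -0.8, 1.0]
gripper_width: 0.0831
```

Call:
servo_tool(
  motion=[
    [0,0,0,0,0.02],
    [0,0,0,0,0.01],
    [0,0,0,0,0.01],
    [0,0,0,0,0.01],
    [0,0,0,0,0.01],
  ],
  squeeze=60,
)

```text
clock: 3.75
eef_pos: [0.4391, 0.3156, 0.0739]
orientation: [-3.141, -0.002, 1.677]
contact_force: [-0.4, 0.3, 0.3]
gripper_width: 0.0432
```

```bash
python3 -c "
from h import *
s=state();print(s['eef_pos'],s['orientation'],s['contact_force'],s['moment'],s['gripper_width'])"
```

```text
[0.43914625 0.31557882 0.07392134] [-3.14129129e+00 -2.19051074e-03  1.67696795e+00] [-0.37824704  0.29689202  0.34120319] [ 0.16460287 -0.05143909  0.00634741] 0.04320819151695385
```

Call:
servo_tool(
  motion=[
    [-0.001,-0.001,0,0,0.01],
    [-0.001,-0.001,0,0,0.01],
    [-0.001,-0.001,0,0,0.01],
    [-0.001,-0.001,0,0,0.01],
    [-0.001,-0.001,0,0,0.01],
  ],
)

```text
clock: 4.25
eef_pos: [0.4381, 0.3145, 0.0739]
orientation: [-3.141, -0.002, 1.677]
contact_force: [-0.4, -0.6, 0.2]
gripper_width: 0.0221
```

```bash
python3 -c "
from h import *
s=state();print(s['eef_pos'],s['orientation'],s['contact_force'],s['moment'],s['gripper_width'])"
```

```text
[0.43806346 0.31452746 0.07388859] [-3.14107839e+00 -2.06738908e-03  1.67693671e+00] [-0.43745314 -0.64300418  0.2015829 ] [ 0.04191226 -0.02890244  0.0050062 ] 0.022135215190345565
```

```bash
cat > plan.py <<'E'
import numpy as np
from scipy.spatial import HalfspaceIntersection
n=np.array([-0.57022175,-0.04917114,0.8200179])
az=np.radians(-175.08); T=np.radians(35); n=np.array([np.sin(T)*np.cos(az),np.sin(T)*np.sin(az),np.cos(T)])
v=np.array([np.sin(az),-np.cos(az),0]); v=v if v[1]>0 else -v; u=np.cross(v,n)
L0=np.array([0.5118,0.0707,0.1196])
def frame(th):
    a=v*np.cos(th)-u*np.sin(th); return a,np.cross(n,a),n
def below(B,psi):
    b=np.array([np.cos(psi),np.sin(psi),0]); t=np.array([-np.sin(psi),np.cos(psi),0]); z=np.array([0,0,1.])
    # clipped polyhedron vertices below lip plane
    V=[B+i*.013*b+j*.002*t+k*.022*z for i in(-1,1) for j in(-1,1) for k in(0,1)]
    E=[(x,y) for x in range(8) for y in range(x) if bin(x^y).count('1')==1]
    h=[(P-L0)@n for P in V]; out=[V[i] for i in range(8) if h[i]<=0]
    for i,j in E:
        if h[i]*h[j]<0: out.append(V[i]+(V[j]-V[i])*h[i]/(h[i]-h[j]))
    return np.array(out)
def coords(B,psi,th):
    P=below(B,psi)-L0; a,c,_=frame(th); return np.c_[P@a,P@c,P@n]*1000
def pose(th,d,sback):
    """yaw aligned; deep corner depth d; the back lip edge at sback from end (-a side, -17+sback) or centred if short"""
    a,c,_=frame(th); psi=np.arctan2(a[1],a[0]); 
    B=L0.copy()
    for _ in range(6):
        q=coords(B,psi,th) if ((B-L0)@n)<.02 else None
        if len(q)==0: B=B-n*.005; continue
        lo,hi=q.min(0),q.max(0)
        sh=-(lo[1]+hi[1])/2*c
        span=hi[0]-lo[0]
        lo_t=max(-17+sback,-1e9); 
        if span>34-2*sback: lo_t=-span/2
        if lo_t+span>17: lo_t=17-span
        sh=sh+(lo_t-lo[0])*a if sback<90 else sh-(lo[0]+hi[0])/2*a
        sh=sh+(-d-lo[2])*n
        B=B+sh/1000
    return B,psi,coords(B,psi,th)
if __name__=='__main__':
    for d in (5.5,7.):
      for th in np.linspace(0.05,1.571,7):
        B,psi,q=pose(th,d,2.5); print(d,round(th,2),B.round(4),round(np.degrees(psi),1),'min',q.min(0).round(1),'max',q.max(0).round(1))
E
python3 plan.py
```

```text
5.5 0.05 [0.5129 0.0694 0.1153] 97.3 min [-14.5  -3.6  -5.5] max [11.7  3.6  0. ]
5.5 0.3 [0.513  0.0701 0.1173] 109.3 min [-14.5  -3.5  -5.5] max [12.3  3.5  0. ]
5.5 0.56 [0.5127 0.0709 0.1189] 121.9 min [-14.5  -3.4  -5.5] max [7.6 3.4 0. ]
5.5 0.81 [0.5121 0.0715 0.1201] 135.7 min [-14.5  -3.1  -5.5] max [1.7 3.1 0. ]
5.5 1.06 [0.5113 0.0717 0.1209] 150.8 min [-14.5  -2.8  -5.5] max [-1.1  2.8  0. ]
5.5 1.32 [0.5107 0.0714 0.1213] 167.4 min [-14.5  -2.5  -5.5] max [-2.4  2.5  0. ]
5.5 1.57 [0.5107 0.0706 0.1212] -175.1 min [-14.5  -2.   -5.5] max [-2.8  2.   0. ]
7.0 0.05 [0.5133 0.0695 0.1138] 97.3 min [-14.5  -4.1  -7. ] max [11.7  4.1  0. ]
7.0 0.3 [0.5134 0.0703 0.1157] 109.3 min [-14.5  -4.   -7. ] max [12.6  4.   0. ]
7.0 0.56 [0.513  0.0712 0.1173] 121.9 min [-14.5  -3.8  -7. ] max [12.9  3.8  0. ]
7.0 0.81 [0.5123 0.0718 0.1185] 135.7 min [-14.5  -3.5  -7. ] max [6.1 3.5 0. ]
7.0 1.06 [0.5114 0.072  0.1192] 150.8 min [-14.5  -3.1  -7. ] max [ 2.5  3.1 -0. ]
7.0 1.32 [0.5108 0.0715 0.1195] 167.4 min [-14.5  -2.6  -7. ] max [0.9 2.6 0. ]
7.0 1.57 [0.5107 0.0706 0.1194] -175.1 min [-14.5  -2.   -7. ] max [0.4 2.  0. ]
```

Call:
servo_tool(
  motion=[
    [0,0,0.03,0,0.01],
    [0,0,0.07,0,0.01],
    [0,0,0.115,0,0.01],
    [0.01,-0.04,0.12,-8.5,0.01],
    [0.02,-0.08,0.12,-17,0.01],
  ],
)

```text
clock: 4.75
eef_pos: [0.4587, 0.2351, 0.1958]
orientation: [3.139, -0.005, 1.377]
contact_force: [1.7, -0.1, -1.8]
gripper_width: 0.0217
```

Call:
servo_tool(
  motion=[
    [0.01,-0.04,0,-8.5,0.01],
    [0.03,-0.08,0,-17,0.01],
    [0.045,-0.12,0,-25.5,0.01],
    [0.055,-0.15,0,-34,0.01],
    [0.055,-0.164,0,-42.5,0.01],
  ],
)

```text
clock: 5.25
eef_pos: [0.5147, 0.0672, 0.1956]
orientation: [3.138, -0.004, 0.625]
contact_force: [-1.1, 0.5, -1.9]
gripper_width: 0.0216
```

Call:
servo_tool(
  motion=[
    [0,0,0,-8.5,0.01],
    [0,0,0,-17,0.01],
    [0,0,0,-25.5,0.01],
    [0,0,0,-29.3,0.01],
    [0,0,0,-29.3,0.01],
  ],
)

```text
clock: 5.75
eef_pos: [0.5145, 0.0673, 0.1954]
orientation: [3.138, -0.004, 0.113]
contact_force: [0.3, 0.1, -1.8]
gripper_width: 0.0219
```

```bash
python3 -c "
from h import *
d=cap('wrist','wrist3')
s=state();print(s['eef_pos'],s['orientation'],np.degrees(s['orientation'][2]),s['contact_force'],s['gripper_width'],s['qpos'])
cap('side','side3');cap('scene','scene3')"
```

```text
[0.51450697 0.06733652 0.1953795 ] [ 3.13812938 -0.00381265  0.11572228] 6.630398153113344 [ 0.94108233  0.90888115 -0.20906287] 0.02208837237910085 [-0.14907633  0.26876195 -0.09261214  1.8926749   0.03431661  0.97816451
 -0.14174951]
```

View pics/wrist3.png

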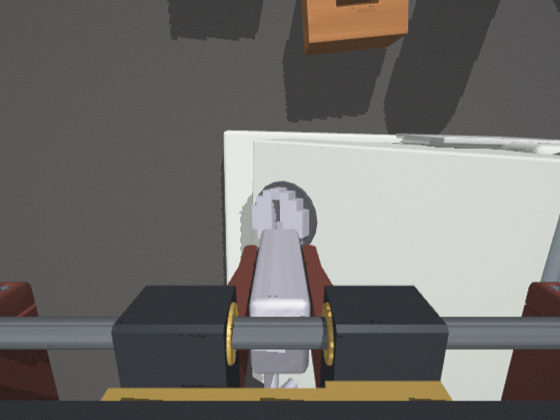

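View pics/side3.png

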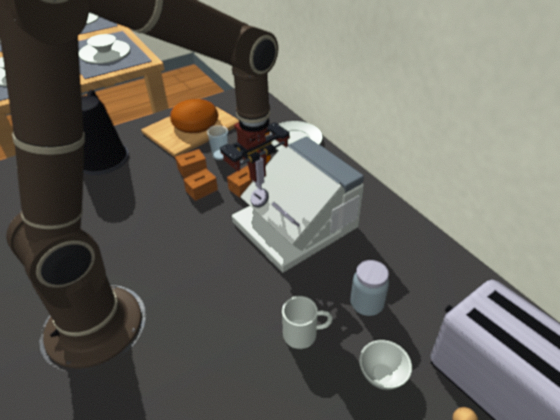

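```bash
python3 - <<'E'
from h import *
for t,(a,b,c,e),f in [('wrist3',(225,165,345,265),6),('side3',(230,140,300,220),8)]:
    im=load(t)['im'][b:e,a:c,::-1]; cv2.imwrite(f'pics/c_{t}.png',cv2.resize(im,None,fx=f,fy=f,interpolation=cv2.INTER_CUBIC))
d=load('wrist3'); TCP=np.array([0.51450697,0.06733652,0.1953795]); psi=0.1157-np.pi/2
b=np.array([np.cos(psi),np.sin(psi),0]);t=np.array([-np.sin(psi),np.cos(psi),0])
tip=TCP-[0,0,.0459]
for i in(-1,1):
  for j in (-1,1): print('tip',i,j,(proj(d,tip+i*.013*b+j*.002*t)-[225,165])*6+3)
from plan import *
a,c,_=frame(.053)
for i in(-1,1):
  for j in (-1,1): print('slot lip',i,j,(proj(d,L0+i*.017*a+j*.004*c)-[225,165])*6+3)
E
```

```text
tip -1 -1 [306.02421739 335.20409423]
tip -1 1 [341.42362985 335.10244885]
tip 1 -1 [307.29656981 547.48652509]
tip 1 1 [341.51088865 547.37897971]
slot lip -1 -1 [333.63924009 464.51380088]
slot lip -1 1 [284.32653376 453.69896879]
slot lip 1 -1 [329.52264605 210.07070531]
slot lip 1 1 [278.53185227 203.60301938]
```

View pics/c_wrist3.png

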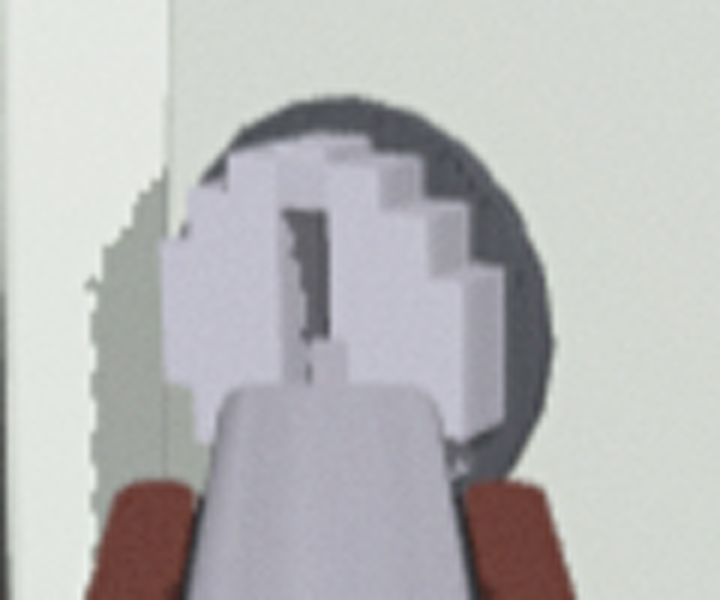

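View pics/c_side3.png

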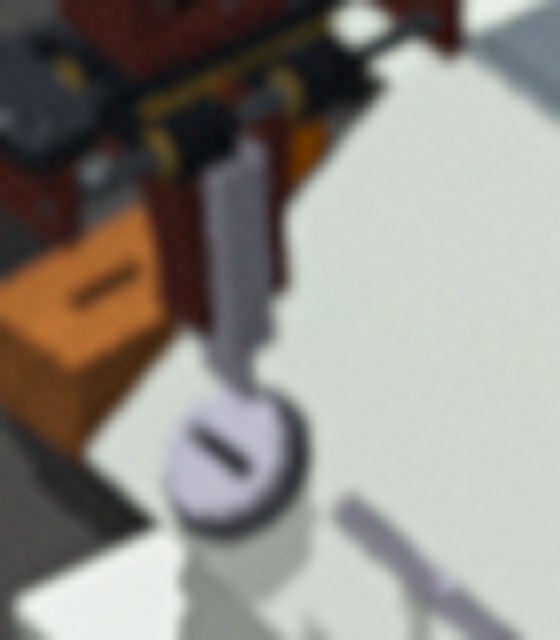

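```bash
python3 - <<'E'
from plan import *
off=np.array([.0006,-.0005,-.0459])
for d in (1e-9,3.5,5,6):
    B,psi,q=pose(.053,max(d,.3),3.6); print(d,(B-off).round(4),np.degrees(psi)-90,q.min(0).round(1),q.max(0).round(1), (B-off-[0.5145,0.0673,0.1954]).round(4))
E
```

```text
1e-09 [0.5095 0.0706 0.1657] 7.408265864751058 [-13.4  -0.3  -0.3] [-1.3  0.3  0. ] [-0.005   0.0033 -0.0297]
3.5 [0.5116 0.0709 0.1633] 7.408265864751058 [-13.4  -2.9  -3.5] [12.7  2.9  0. ] [-0.0029  0.0036 -0.0321]
5 [0.512  0.071  0.1617] 7.408265864751058 [-13.4  -3.4  -5. ] [12.8  3.4  0. ] [-0.0025  0.0037 -0.0337]
6 [0.5123 0.071  0.1607] 7.408265864751058 [-13.4  -3.7  -6. ] [12.8  3.7  0. ] [-0.0022  0.0037 -0.0347]
```

Call:
servo_tool(
  motion=[
    [-0.0027,0.0036,0,0.8,0.01],
    [-0.0027,0.0036,-0.01,0.8,0.01],
    [-0.0027,0.0036,-0.02,0.8,0.01],
    [-0.0027,0.0036,-0.026,0.8,0.01],
    [-0.0027,0.0036,-0.026,0.8,0.01],
  ],
)

```text
clock: 6.4
eef_pos: [0.5111, 0.0707, 0.168]
orientation: [3.138, -0.001, 0.13]
contact_force: [0.4, -0.3, -1.1]
gripper_width: 0.0215
```

```bash
python3 -c "
from h import *
d=cap('wrist','wrist4')
s=state();print(s['eef_pos'],np.degrees(s['orientation']),s['contact_force'],s['moment'],s['gripper_width'])
d2=cap('side','side4')
for d,t,(a,b,c,e),f in [(d,'wrist4',(225,165,345,265),6),(d2,'side4',(230,140,300,220),8)]:
    im=d['im'][b:e,a:c,::-1]; cv2.imwrite(f'pics/c_{t}.png',cv2.resize(im,None,fx=f,fy=f,interpolation=cv2.INTER_CUBIC))
"
```

```text
[0.51150191 0.07071411 0.16866373] [ 1.79798938e+02 -1.41722962e-01  7.44545215e+00] [-0.29103819  0.09282172 -0.75007977] [-0.01195761 -0.02553656 -0.0026397 ] 0.02163793412324194
```

View pics/c_wrist4.png

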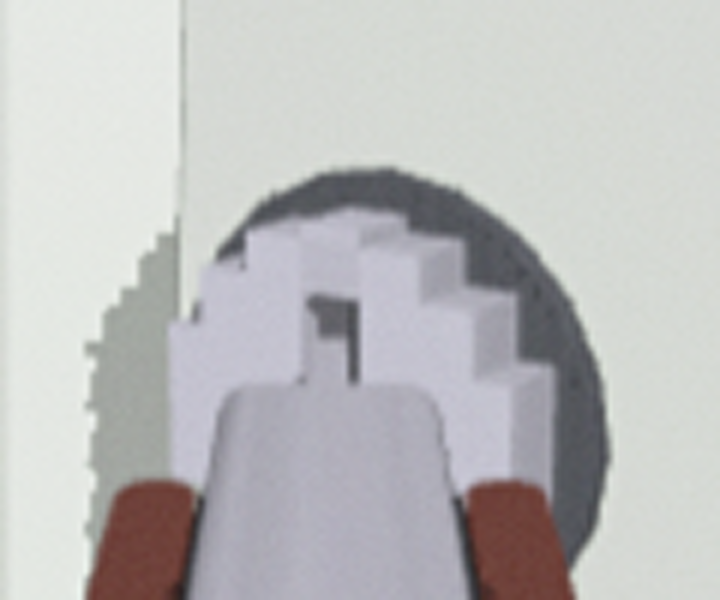

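View pics/c_side4.png

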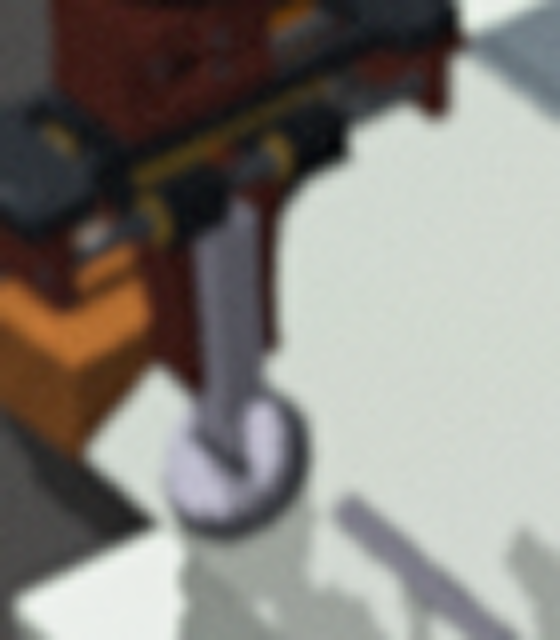

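Call:
servo_tool(
  motion=[
    [0.0004,0.0003,-0.003,0,0.01],
    [0.0004,0.0003,-0.005,0,0.01],
    [0.0005,0.0003,-0.007,0,0.01],
    [0.0005,0.0003,-0.007,0,0.01],
    [0.0005,0.0003,-0.007,0,0.01],
  ],
)

```text
clock: 7.0
eef_pos: [0.5124, 0.0711, 0.1622]
orientation: [3.138, -0.003, 0.13]
contact_force: [-0.2, -0.9, -1.7]
gripper_width: 0.0219
```

```bash
cat > st.py <<'E'
from h import *
s=state();print(s['clock'],s['eef_pos'].round(5),np.degrees(s['orientation']).round(2),s['contact_force'].round(2),s['moment'].round(3),s['gripper_width'])
E
python3 st.py
```

```text
7.0 [0.51238 0.07113 0.16216] [179.8   -0.2    7.45] [-0.23 -0.92 -1.7 ] [ 0.054  0.052 -0.035] 0.02187239796207169
```

```bash
cat > path.py <<'E'
from plan import *
off=np.array([.0006,-.0005,-.0459])
# off rotates with tool yaw: error measured at gyaw 6.6
def R(deg):
    x=np.radians(deg); return np.array([[np.cos(x),-np.sin(x),0],[np.sin(x),np.cos(x),0],[0,0,1]])
def tcp(th,d,sb,bias):
    B,psi,q=pose(th,d,sb); a,c,_=frame(th)
    cl=4-q[:,1].max(); B=B-c*bias*cl/1000
    g=np.degrees(psi)-90
    return B-R(g-6.6)@off,g,cl,q
if __name__=='__main__':
    import sys
    for th in np.arange(.1,1.75,.1):
        d=np.interp(th,[.05,.6,1.2],[5,6.2,7.5]); sb=np.interp(th,[.05,.6,1.2],[3.6,3,2.5]); bi=np.interp(th,[.1,.8],[0.,.7])
        t,g,cl,q=tcp(th,d,sb,bi); print(round(th,2),t.round(4),round(g,1),'cl',round(cl,1),q[:,0].min().round(1),q[:,0].max().round(1))
E
python3 path.py
```

```text
0.1 [0.512 0.071 0.162] 9.6 cl 0.6 -13.5 12.9
0.2 [0.5121 0.0711 0.1625] 14.3 cl 0.5 -13.6 13.0
0.3 [0.5121 0.0713 0.163 ] 19.1 cl 0.5 -13.7 13.1
0.4 [0.5121 0.0715 0.1635] 24.0 cl 0.5 -13.8 13.1
0.5 [0.512  0.0717 0.1639] 29.0 cl 0.5 -13.9 12.7
0.6 [0.5119 0.0719 0.1642] 34.2 cl 0.5 -14.0 9.4
0.7 [0.5117 0.0721 0.1645] 39.5 cl 0.5 -14.1 7.1
0.8 [0.5115 0.0723 0.1648] 45.1 cl 0.6 -14.2 5.5
0.9 [0.5112 0.0724 0.1649] 50.8 cl 0.7 -14.2 4.4
1.0 [0.511  0.0724 0.165 ] 56.8 cl 0.8 -14.3 3.5
1.1 [0.5107 0.0724 0.1649] 63.1 cl 0.9 -14.4 3.0
1.2 [0.5105 0.0723 0.1649] 69.5 cl 1.1 -14.5 2.6
1.3 [0.5102 0.0721 0.1649] 76.2 cl 1.3 -14.5 2.1
1.4 [0.5101 0.0719 0.1649] 83.0 cl 1.6 -14.5 1.7
1.5 [0.51   0.0716 0.1648] 90.0 cl 1.8 -14.5 1.5
1.6 [0.51   0.0712 0.1647] -263.0 cl 1.9 -14.5 1.5
1.7 [0.5101 0.0706 0.1647] -256.1 cl 1.7 -14.5 1.6
```

Call:
servo_tool(
  motion=[
    [-0.0003,0,0.0002,4.3,0.01],
    [-0.0003,0.0002,0.0006,8.6,0.01],
    [-0.0003,0.0003,0.001,12.9,0.01],
    [-0.0003,0.0005,0.0014,17.2,0.01],
    [-0.0004,0.0006,0.0017,21.5,0.01],
  ],
)

```text
clock: 7.5
eef_pos: [0.5097, 0.0705, 0.1629]
orientation: [3.139, 0.002, 0.508]
contact_force: [-6.2, -2.7, -3.1]
gripper_width: 0.0217
```

```bash
python3 st.py
```

```text
7.5 [0.50969 0.07047 0.16292] [1.7984e+02 1.1000e-01 2.9090e+01] [-6.18 -2.66 -3.08] [-0.879  1.474 -0.077] 0.021660420503736566
```

```bash
python3 -c "
from h import *
d=cap('wrist','wrist5')
d2=cap('side','side5')
for d,t,(a,b,c,e),f in [(d,'wrist5',(225,165,345,265),6),(d2,'side5',(230,140,300,220),8)]:
    im=d['im'][b:e,a:c,::-1]; cv2.imwrite(f'pics/c_{t}.png',cv2.resize(im,None,fx=f,fy=f,interpolation=cv2.INTER_CUBIC))
"; python3 st.py
```

```text
7.6 [0.50967 0.07048 0.16292] [1.7985e+02 1.1000e-01 2.9050e+01] [-4.88 -2.31 -1.86] [-0.598  1.304 -0.09 ] 0.021595770663145615
```

View pics/c_wrist5.png

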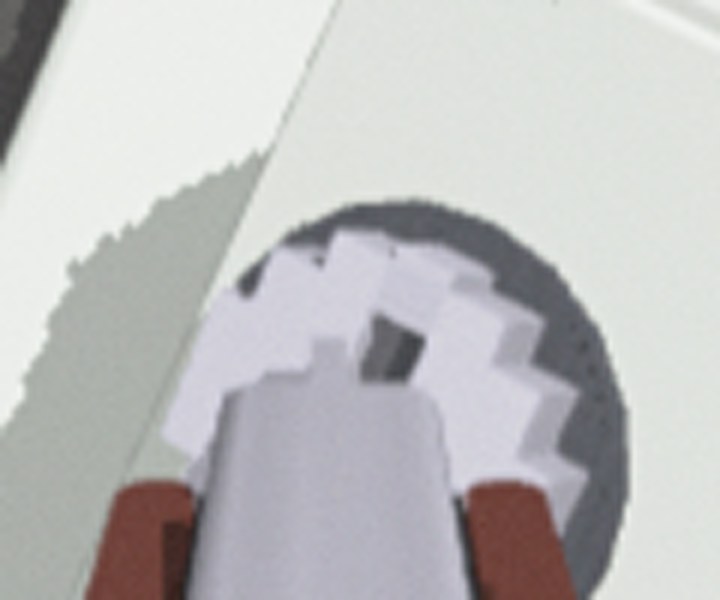

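View pics/c_side5.png

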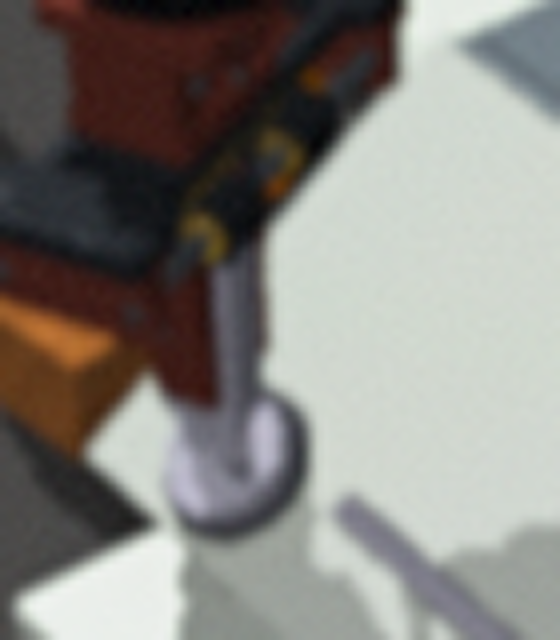

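Call:
servo_tool(
  motion=[
    [0.0,0.0,0.008,0,0.01],
    [0.0,0.0,0.01,-6,0.01],
    [0.001,0.0,0.01,-13,0.01],
    [0.0018,0.0003,0.01,-21.6,0.01],
    [0.0018,0.0003,0.01,-21.6,0.01],
  ],
)

```text
clock: 8.1
eef_pos: [0.5122, 0.0711, 0.1738]
orientation: [3.139, 0.0, 0.128]
contact_force: [0.3, -0.5, -2.2]
gripper_width: 0.0218
```

```bash
cat > look.py <<'E'
from h import *
import sys
k=sys.argv[1]
s=state();print(s['clock'],s['eef_pos'].round(5),np.degrees(s['orientation']).round(2),s['contact_force'].round(2),s['moment'].round(3),s['gripper_width'])
d=cap('wrist','wrist'+k)
a,b,c,e,f=225,165,345,265,6
cv2.imwrite(f'pics/c_wrist{k}.png',cv2.resize(d['im'][b:e,a:c,::-1],None,fx=f,fy=f,interpolation=cv2.INTER_CUBIC))
E
python3 look.py 6
```

```text
8.1 [0.51216 0.07107 0.17377] [1.7986e+02 1.0000e-02 7.3200e+00] [ 0.3  -0.46 -2.21] [ 0.022  0.062 -0.009] 0.021764372014493008
```

View pics/c_wrist6.png

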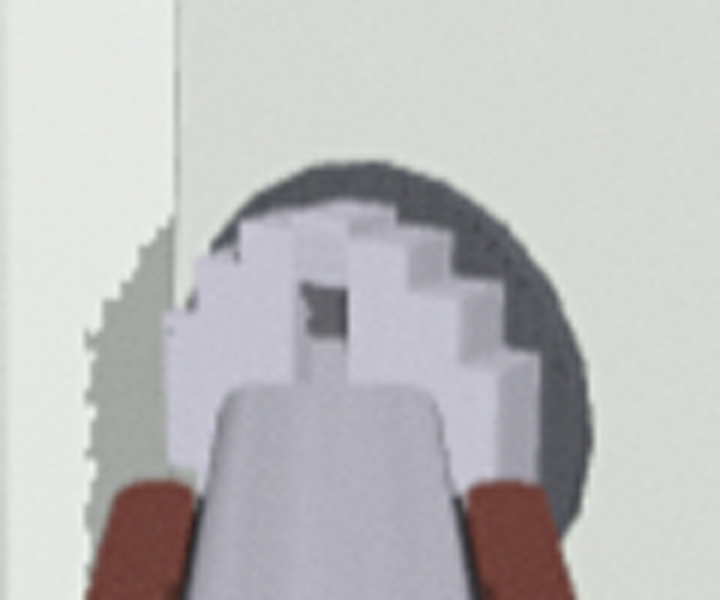

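Call:
servo_tool(
  motion=[
    [-0.0004,0,-0.005,0,0.01],
    [-0.0004,0,-0.01,0,0.01],
    [-0.0003,0,-0.0125,0,0.01],
    [-0.0002,0,-0.0135,0,0.01],
    [-0.0002,0,-0.0135,0,0.01],
  ],
)

```text
clock: 8.65
eef_pos: [0.5117, 0.071, 0.1599]
orientation: [3.139, 0.001, 0.134]
contact_force: [-0.2, -0.2, -1.6]
gripper_width: 0.0216
```

```bash
python3 look.py 7
```

```text
8.65 [0.51172 0.07101 0.15988] [1.7985e+02 6.0000e-02 7.6600e+00] [-0.16 -0.21 -1.62] [-0.001 -0.04  -0.031] 0.021577461210197546
```

View pics/c_wrist7.png

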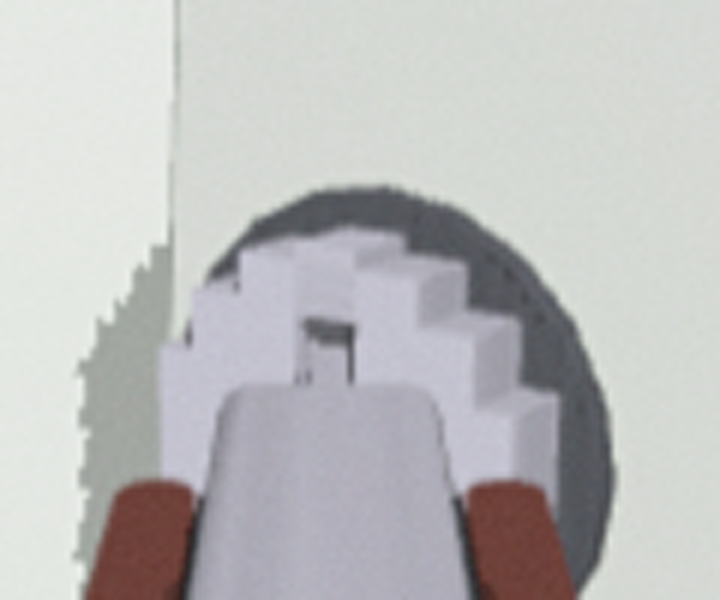

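Call:
servo_tool(
  motion=[
    [0.0003,0,-0.001,-0.2,0.01],
    [0.0004,0,-0.002,-0.2,0.01],
    [0.0005,0,-0.003,-0.2,0.01],
    [0.0005,0,-0.003,-0.2,0.01],
    [0.0005,0,-0.003,-0.2,0.01],
  ],
)

```text
clock: 9.2
eef_pos: [0.5127, 0.0711, 0.1574]
orientation: [3.139, -0.0, 0.13]
contact_force: [0.5, -0.0, 2.3]
gripper_width: 0.0218
```

```bash
python3 st.py
```

```text
9.2 [0.51268 0.07113 0.15741] [ 1.7986e+02 -1.0000e-02  7.4600e+00] [ 0.53 -0.04  2.31] [ 0.02  -0.122  0.041] 0.021751169254727688
```

Call:
servo_tool(
  motion=[
    [0.001,-0.001,0.0008,2,0.01],
    [0.002,-0.001,0.001,4,0.01],
    [0.003,-0.001,0.0012,6,0.01],
    [0.004,-0.001,0.0013,8,0.01],
    [0.004,-0.001,0.0015,10,0.01],
  ],
)

```text
clock: 9.7
eef_pos: [0.5131, 0.0704, 0.1579]
orientation: [3.141, 0.007, 0.306]
contact_force: [-9.1, 1.1, 4.2]
gripper_width: 0.0218
```

```bash
python3 look.py 8
```

```text
9.7 [0.51312 0.07042 0.15794] [179.97   0.41  17.55] [-9.1   1.13  4.23] [ 0.269  2.366 -0.254] 0.02176724032887017
```

View pics/c_wrist8.png

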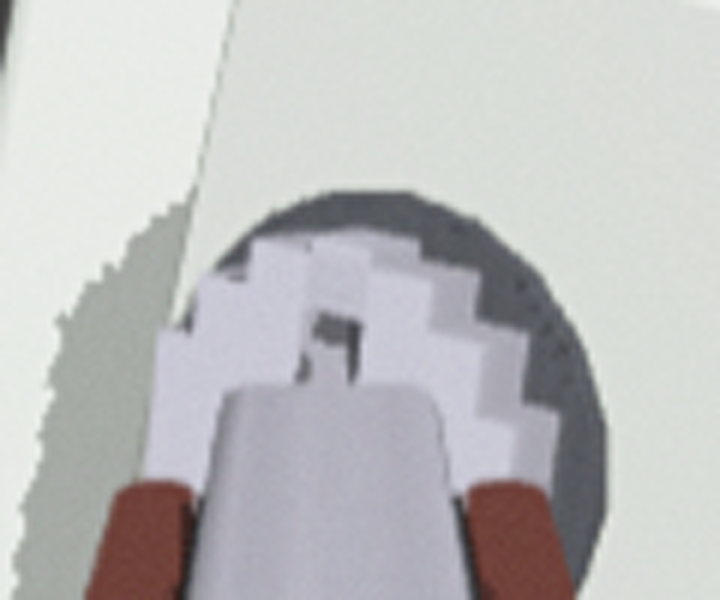

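Call:
servo_tool(
  motion=[
    [0.004,-0.002,0,2,0.01],
    [0.005,-0.002,0.0,4,0.01],
    [0.006,-0.002,0.0002,6,0.01],
    [0.006,-0.002,0.0005,8,0.01],
    [0.006,-0.002,0.0005,10,0.01],
  ],
)

```text
clock: 10.25
eef_pos: [0.5141, 0.0694, 0.1576]
orientation: [-3.137, 0.016, 0.485]
contact_force: [-14.5, 3.2, 10.5]
gripper_width: 0.0219
```

```bash
python3 look.py 9
```

```text
10.25 [0.51408 0.0694  0.15758] [-179.76    0.91   27.8 ] [-14.45   3.15  10.51] [ 0.644  3.761 -0.199] 0.021885380003997795
```

View pics/c_wrist9.png

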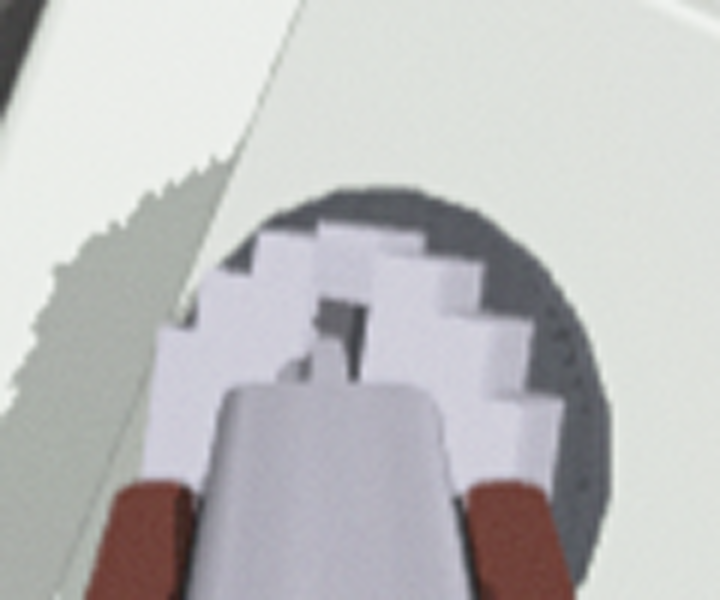

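Call:
servo_tool(
  motion=[
    [0.004,-0.0005,0.0008,3,0.01],
    [0.0045,-0.0005,0.001,6,0.01],
    [0.005,0.0,0.0012,9,0.01],
    [0.005,0.0,0.0015,12,0.01],
    [0.005,0.0,0.0017,14,0.01],
  ],
)

```text
clock: 10.8
eef_pos: [0.5145, 0.0692, 0.1584]
orientation: [-3.132, 0.024, 0.734]
contact_force: [-13.2, -0.4, 7.5]
gripper_width: 0.022
```

```bash
python3 look.py 10
```

```text
10.8 [0.51454 0.06924 0.15839] [-179.46    1.36   42.05] [-13.18  -0.39   7.52] [ 0.015  3.081 -0.191] 0.021950482451533644
```

View pics/c_wrist10.png

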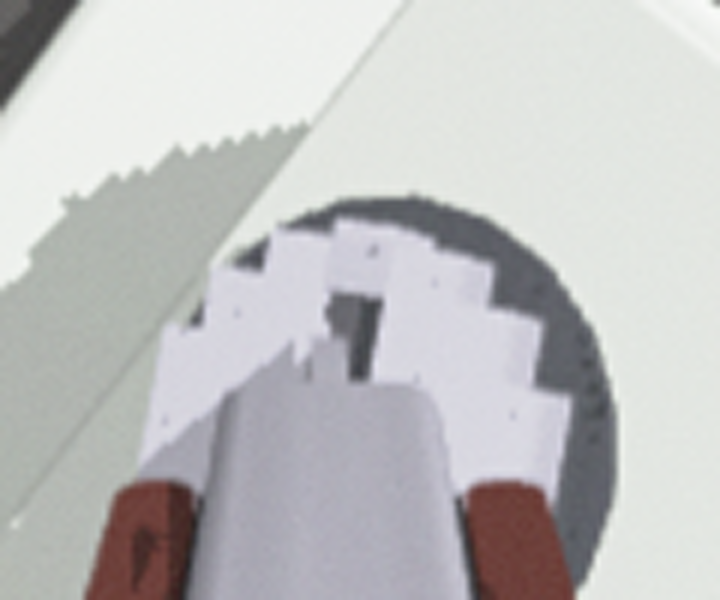

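Call:
servo_tool(
  motion=[
    [0.004,0.001,0.0005,3,0.01],
    [0.0045,0.0015,0.0008,6,0.01],
    [0.0045,0.002,0.001,9,0.01],
    [0.0045,0.002,0.001,12,0.01],
    [0.0045,0.002,0.001,15,0.01],
  ],
)

```text
clock: 11.35
eef_pos: [0.515, 0.0695, 0.1591]
orientation: [-3.127, 0.031, 0.999]
contact_force: [-14.6, -5.1, 14.6]
gripper_width: 0.0218
```

```bash
python3 look.py 11
```

```text
11.35 [0.515   0.0695  0.15908] [-179.16    1.78   57.22] [-14.6   -5.12  14.6 ] [-1.165  3.379 -0.222] 0.021757314555994584
```

View pics/c_wrist11.png

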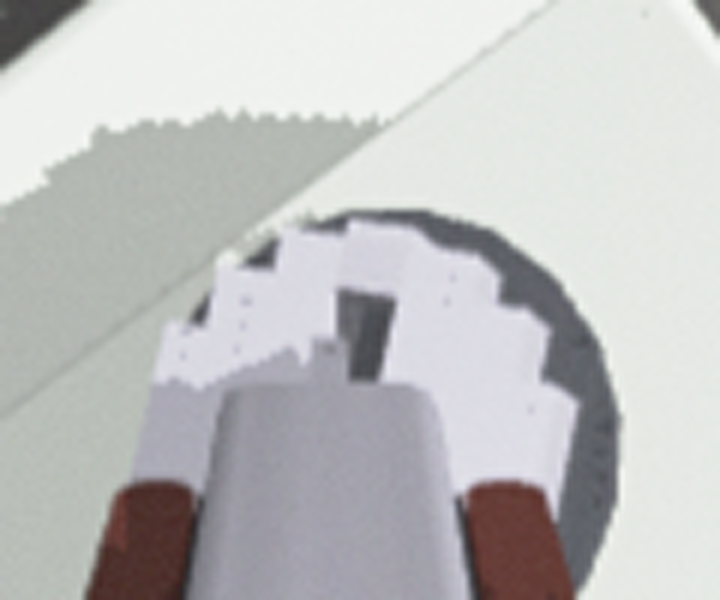

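Call:
servo_tool(
  motion=[
    [0.002,0.003,0.0015,3,0.01],
    [0.002,0.004,0.0015,6,0.01],
    [0.002,0.005,0.0015,9,0.01],
    [0.002,0.005,0.0017,12,0.01],
    [0.002,0.005,0.0018,14,0.01],
  ],
)

```text
clock: 11.9
eef_pos: [0.5142, 0.0708, 0.1602]
orientation: [-3.122, 0.038, 1.246]
contact_force: [-8.2, -9.2, 7.3]
gripper_width: 0.0216
```

```bash
python3 look.py 12
```

```text
11.9 [0.51418 0.07083 0.16024] [-178.9     2.18   71.41] [-8.2  -9.2   7.34] [-2.203  1.875 -0.138] 0.021648835170621022
```

View pics/c_wrist12.png

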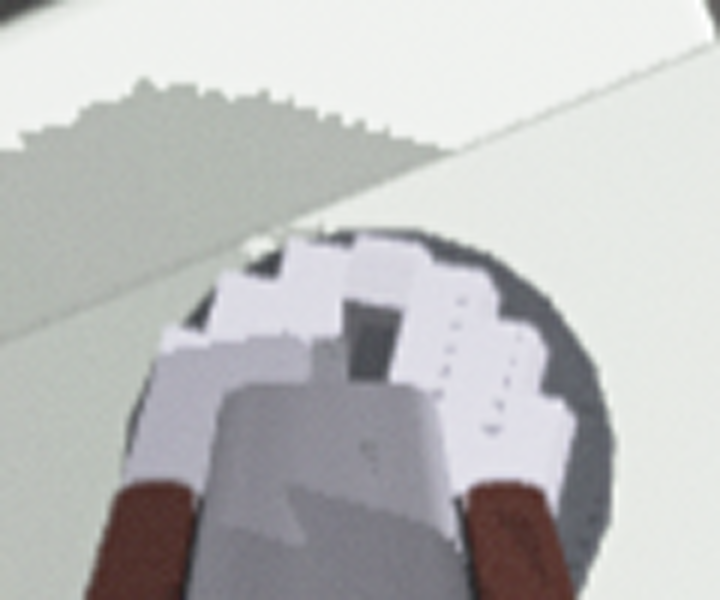

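Call:
servo_tool(
  motion=[
    [0.0003,0.004,0.0008,3,0.01],
    [0.0003,0.0055,0.0008,6,0.01],
    [0.0,0.006,0.0008,9,0.01],
    [0.0,0.006,0.0008,12,0.01],
    [0.0,0.006,0.0008,15,0.01],
  ],
)

```text
clock: 12.45
eef_pos: [0.5126, 0.0726, 0.1605]
orientation: [-3.119, 0.044, 1.509]
contact_force: [-4.6, -10.2, 3.9]
gripper_width: 0.0219
```

```bash
python3 look.py 13
```

```text
12.45 [0.51259 0.07255 0.1605 ] [-178.68    2.52   86.47] [ -4.61 -10.24   3.9 ] [-2.629  0.882 -0.066] 0.021897304085893635
```

View pics/c_wrist13.png

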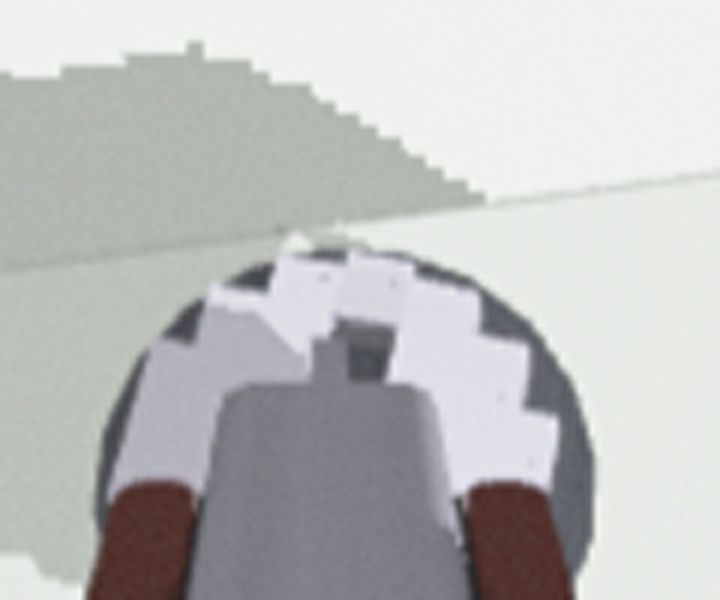

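Call:
servo_tool(
  motion=[
    [-0.0005,0.005,0.0004,3,0.01],
    [-0.001,0.007,0.0004,6,0.01],
    [-0.001,0.008,0.0004,9,0.01],
    [-0.001,0.009,0.0004,12,0.01],
    [-0.001,0.009,0.0004,12,0.01],
  ],
)

```text
clock: 13.0
eef_pos: [0.5106, 0.075, 0.1599]
orientation: [-3.114, 0.052, 1.72]
contact_force: [-0.2, -16.0, -0.3]
gripper_width: 0.0218
```

```bash
python3 look.py 14
```

```text
13.0 [0.51057 0.075   0.15993] [-178.4     2.97   98.54] [ -0.25 -15.97  -0.25] [-3.902 -0.037 -0.107] 0.021813325327877667
```

View pics/c_wrist14.png

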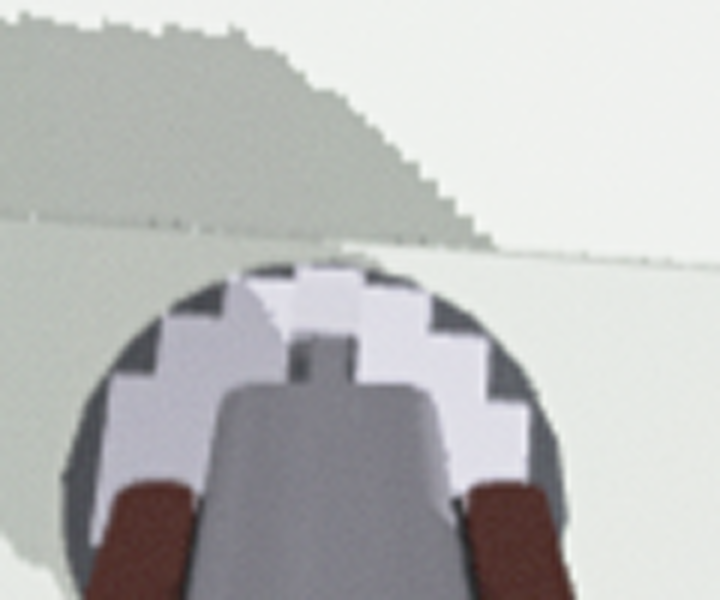

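Call:
servo_tool(
  motion=[
    [0,0.006,0,-1,0.01],
    [0,0.008,0,-2,0.01],
    [0,0.01,0,-2,0.01],
    [0,0.01,0,-2,0.01],
    [0,0.01,0,-2,0.01],
  ],
)

```text
clock: 13.55
eef_pos: [0.5105, 0.0759, 0.1596]
orientation: [-3.11, 0.063, 1.677]
contact_force: [0.2, -20.6, 5.3]
gripper_width: 0.0219
```

```bash
python3 look.py 15
```

```text
13.55 [0.51052 0.07594 0.15965] [-178.22    3.6    96.11] [  0.24 -20.58   5.25] [-5.598 -0.359 -0.044] 0.021878682792551757
```

View pics/c_wrist15.png

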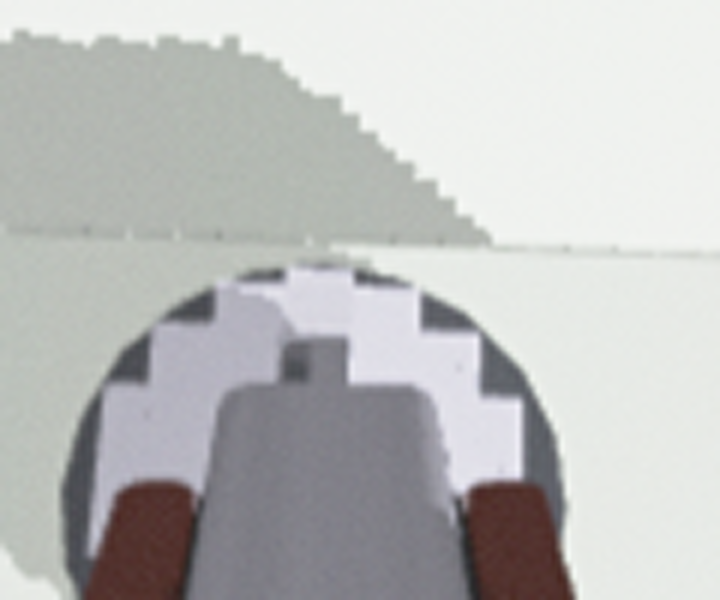

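Call:
servo_tool(
  motion=[
    [0,-0.001,0.003,0,0.01],
    [0,-0.0015,0.008,0,0.01],
    [0,-0.0015,0.02,0,0.01],
    [0,-0.0015,0.035,0,0.01],
    [0,-0.0015,0.04,0,0.01],
  ],
)

```text
clock: 14.1
eef_pos: [0.5113, 0.0758, 0.2017]
orientation: [-3.113, 0.062, 1.679]
contact_force: [0.0, -0.2, -1.5]
gripper_width: 0.0217
```

```bash
python3 look.py 16; python3 -c "
from h import *
d=cap('side','side16'); a,b,c,e=210,120,310,220
cv2.imwrite('pics/c_side16.png',cv2.resize(d['im'][b:e,a:c,::-1],None,fx=6,fy=6,interpolation=cv2.INTER_CUBIC))"
```

```text
14.1 [0.51126 0.07584 0.20169] [-178.37    3.54   96.18] [ 0.03 -0.23 -1.55] [ 0.222 -0.078 -0.006] 0.021727371359610448
```

View pics/wrist16.png

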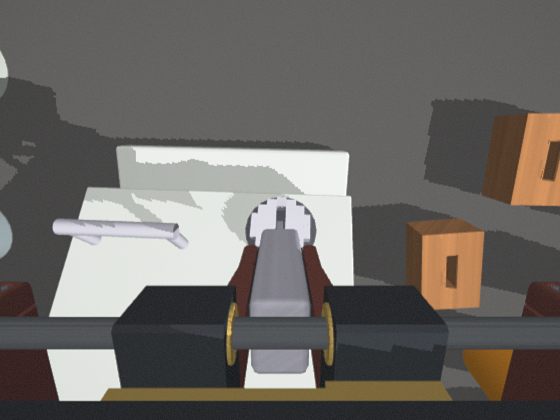

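View pics/c_side16.png

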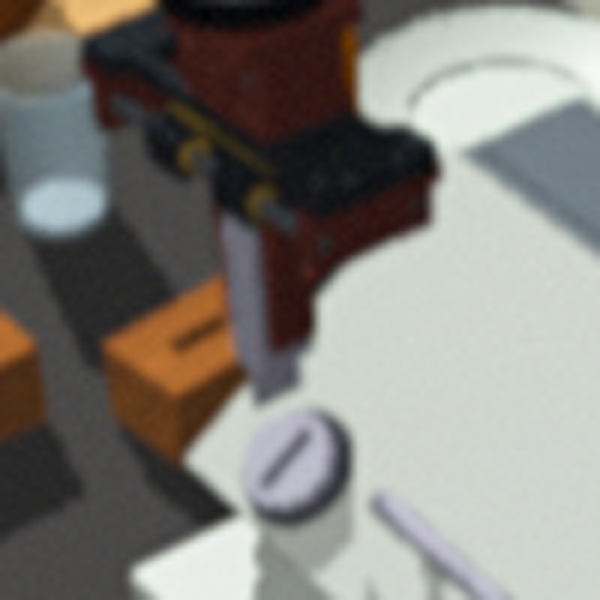

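```bash
python3 - <<'E'
from h import *
from plan import *
d=load('side16')
for th in (1.3,1.4,1.5,1.571):
    a,c,_=frame(th); p=(proj(d,np.array([L0+.017*a,L0-.017*a]))-[210,120])*6+3; e=p[1]-p[0]
    print(th,p.round(0).tolist(),np.degrees(np.arctan2(e[1],e[0])))
b,e,a,c=188,205,250,265
print(np.degrees(np.arctan2(432-487,310-266)))
# finer: dark pixel PCA
im=cv2.cvtColor(d['im'],cv2.COLOR_RGB2GRAY)[188:206,250:266].astype(float); np.set_printoptions(linewidth=200); print(im.astype(int))
d=load('wrist16'); f=8;a,b,c,e=240,190,320,250
cv2.imwrite('pics/c_lock16.png',cv2.resize(d['im'][b:e,a:c,::-1],None,fx=f,fy=f,interpolation=cv2.INTER_CUBIC))
E
```

```text
1.3 [[261.0, 482.0], [317.0, 438.0]] -37.87358352217354
1.4 [[263.0, 485.0], [316.0, 436.0]] -42.468313565893446
1.5 [[264.0, 487.0], [314.0, 434.0]] -46.97649455184495
1.571 [[266.0, 488.0], [312.0, 432.0]] -50.14449044141987
-51.34019174590991
[[212 205 191 187 198 206 207 203 199 191 189 174 166 158 168 187]
 [211 210 207 205 204 203 201 196 189 185 182 171 158 137 128 145]
 [211 209 208 204 198 196 193 190 188 183 179 175 173 153 114 100]
 [209 207 206 198 194 188 190 190 185 170 154 161 175 173 134  92]
 [210 206 197 192 190 190 191 188 176 146 123 141 176 181 152 102]
 [207 203 193 189 189 188 190 179 154 118 114 145 178 184 158 113]
 [206 197 191 189 190 189 183 160 127 111 134 169 184 184 164 124]
 [203 195 191 188 190 183 160 130 112 130 164 183 189 188 163 125]
 [203 194 189 190 184 168 133 111 127 160 181 189 191 183 155 113]
 [199 192 192 187 171 139 115 122 157 181 189 191 192 182 149 103]
 [191 189 187 175 146 114 120 153 180 190 190 189 190 177 141  94]
 [190 187 184 158 123 113 142 174 188 191 192 191 184 160 124  85]
 [191 186 176 152 125 139 167 186 192 190 191 185 164 133  98  71]
 [193 179 176 162 154 169 185 191 191 191 186 170 135 102  77  59]
 [195 171 168 174 176 182 189 190 184 177 168 142 106  77  60  59]
 [198 168 149 154 168 170 170 174 161 144 130 105  82  61  61  89]
 [194 176 132 115 130 129 129 137 123 102  87  71  62  67  87 119]
 [184 186 139  98  88  81  83  87  79  67  62  62  74  94 124 145]]
```

View pics/c_lock16.png

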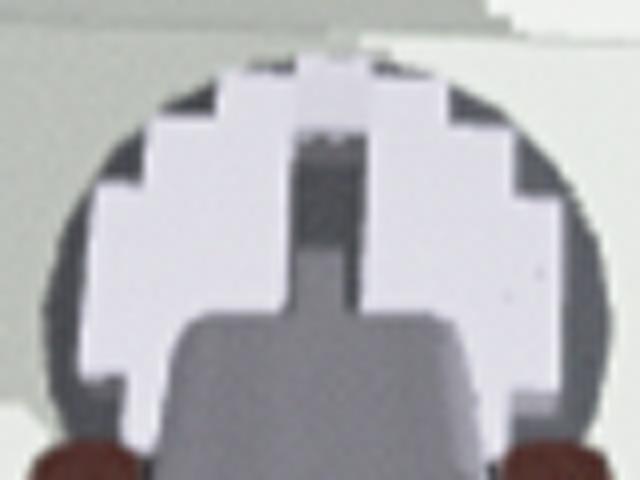

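```bash
python3 - <<'E'
from h import *
s=state(); R=rpy(s['orientation']); print(R[:,2], (R@[0,0,.0459]).round(4), s['eef_pos'])
# choose mid-blade (8mm up) & shoulder centre over slot center
for L in(.0459,.035): print('TCP xy target', np.array([.4381,.3145])-(R@[0,0,L])[:2])
E
```

```text
[-0.02216199 -0.06490615 -0.99764525] [-0.001  -0.003  -0.0458] [0.51103412 0.07535364 0.20078783]
TCP xy target [0.43911724 0.31747919]
TCP xy target [0.43887567 0.31677172]
```

Call:
servo_tool(
  motion=[
    [-0.014,0.048,0.0,0,0.01],
    [-0.028,0.096,0.0,0,0.01],
    [-0.042,0.144,-0.01,0,0.01],
    [-0.056,0.19,-0.03,0,0.01],
    [-0.07,0.235,-0.05,0,0.01],
  ],
)

```text
clock: 14.7
eef_pos: [0.4415, 0.308, 0.1521]
orientation: [-3.113, 0.062, 1.678]
contact_force: [1.5, 0.2, -0.0]
gripper_width: 0.0216
```

Call:
servo_tool(
  motion=[
    [-0.002,0.006,-0.02,0,0.01],
    [-0.002,0.006,-0.04,0,0.01],
    [-0.002,0.006,-0.044,0,0.01],
    [-0.002,0.006,-0.044,0,0.01],
    [-0.002,0.006,-0.044,0,0.01],
  ],
)

```text
clock: 15.2
eef_pos: [0.4401, 0.3139, 0.1088]
orientation: [-3.114, 0.061, 1.678]
contact_force: [-0.2, 0.2, -1.5]
gripper_width: 0.0221
```

```bash
python3 look.py 17; python3 -c "
from h import *
d=cap('side','side17'); a,b,c,e=150,110,250,210
cv2.imwrite('pics/c_side17.png',cv2.resize(d['im'][b:e,a:c,::-1],None,fx=6,fy=6,interpolation=cv2.INTER_CUBIC))
d=cap('scene','scene17'); a,b,c,e=360,190,460,290
cv2.imwrite('pics/c_scene17.png',cv2.resize(d['im'][b:e,a:c,::-1],None,fx=6,fy=6,interpolation=cv2.INTER_CUBIC))"
```

```text
15.2 [0.44007 0.31394 0.10882] [-178.42    3.51   96.12] [-0.19  0.23 -1.5 ] [ 0.11  -0.114 -0.018] 0.022091871335707274
```

View pics/c_wrist17.png

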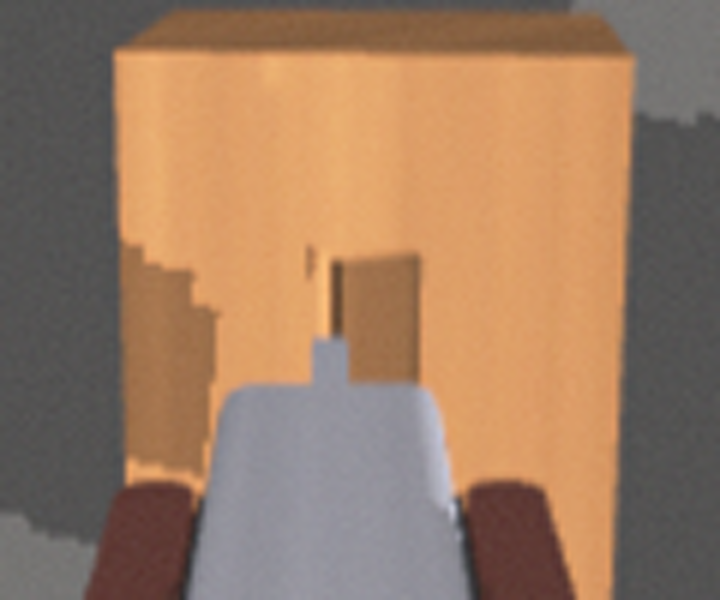

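View pics/c_side17.png

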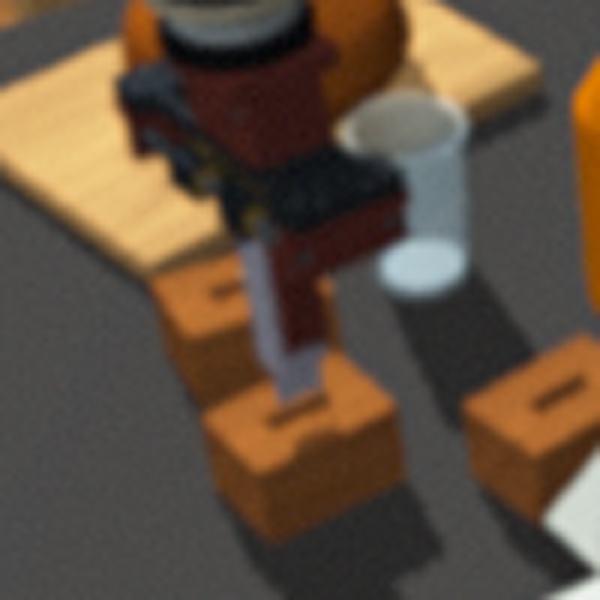

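View pics/c_scene17.png

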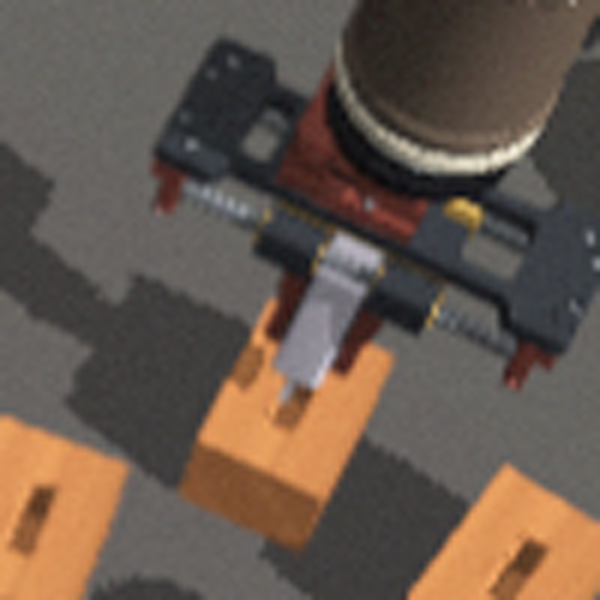

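```bash
cat > a6.py <<'E'
from h import *
import sys
k=sys.argv[1]; tcp=np.array(eval(sys.argv[2])); o=np.radians(eval(sys.argv[3]))
d=load('wrist'+k); R=rpy(o)
psi=np.radians(6.07); b=np.array([np.cos(psi),np.sin(psi),0]);t=np.array([-np.sin(psi),np.cos(psi),0])
S=np.array([.4381,.3144,.05])
f=lambda P:((proj(d,P)-[225,165])*6+3).round(0)
for i in(-1,1):
  for j in(-1,1): print('slot',i,j,f(S+i*.018*b+j*.005*t),'block',f(S+i*.0425*b+j*.03*t),'tip',f(tcp+R@[j*.002,i*.013,.0459]))
E
python3 a6.py 17 "[0.44007,0.31394,0.10882]" "[-178.42,3.51,96.12]"
```

```text
slot -1 -1 [328. 261.] block [115.  53.] tip [317. 336.]
slot -1 1 [412. 262.] block [633.  58.] tip [352. 336.]
slot 1 -1 [328. 543.] block [133. 717.] tip [317. 549.]
slot 1 1 [409. 545.] block [604. 731.] tip [351. 549.]
```

Call:
servo_tool(
  motion=[
    [-0.001,0.0036,0.0,0,0.01],
    [-0.001,0.0036,-0.005,0,0.01],
    [-0.001,0.0036,-0.015,0,0.01],
    [-0.001,0.0036,-0.025,0,0.01],
    [-0.001,0.0036,-0.025,0,0.01],
  ],
)

```text
clock: 15.85
eef_pos: [0.4383, 0.3167, 0.0821]
orientation: [-3.112, 0.063, 1.678]
contact_force: [0.7, -0.5, -1.7]
gripper_width: 0.0219
```

```bash
python3 look.py 18
```

```text
15.85 [0.4383  0.31669 0.08214] [-178.31    3.59   96.12] [ 0.72 -0.46 -1.66] [ 0.134 -0.075 -0.034] 0.021885659645567424
```

View pics/c_wrist18.png

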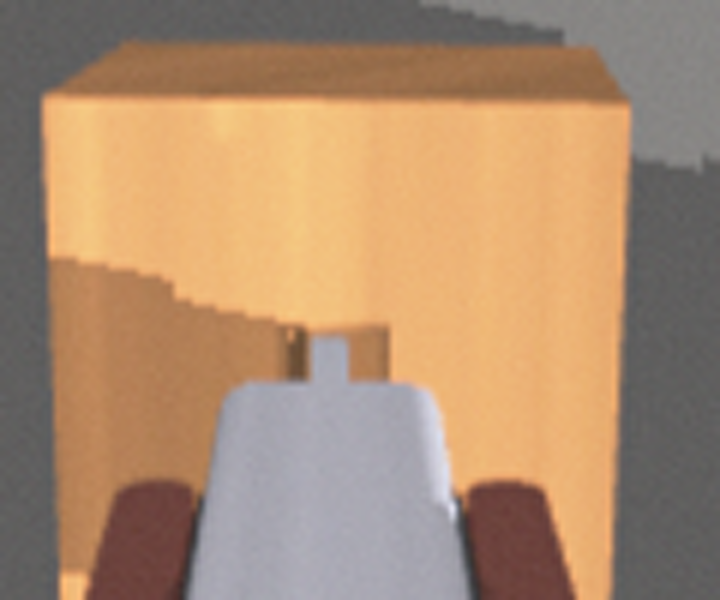

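Call:
servo_tool(
  motion=[
    [0.0005,0.0005,-0.003,0,0.01],
    [0.0005,0.0005,-0.006,0,0.01],
    [0.0005,0.0005,-0.008,0,0.01],
    [0.0005,0.0005,-0.009,0,0.01],
    [0.0005,0.0005,-0.009,0,0.01],
  ],
)

```text
clock: 16.4
eef_pos: [0.4391, 0.3176, 0.0745]
orientation: [-3.113, 0.062, 1.678]
contact_force: [-1.2, -1.9, 5.4]
gripper_width: 0.0221
```

```bash
python3 st.py
```

```text
16.4 [0.4391  0.31759 0.07455] [-178.37    3.57   96.12] [-1.16 -1.93  5.42] [-0.211  0.298 -0.012] 0.0220961239956114
```

Shoulder touches the block. Release.

Call:
servo_tool(
  motion=[
    [0,-0.001,0,0,0.03],
    [0,-0.001,0,0,0.05],
    [0,-0.001,0,0,0.07],
    [0,-0.001,0,0,0.08],
    [0,-0.001,0,0,0.08],
  ],
)

```text
clock: 16.9
eef_pos: [0.4391, 0.3167, 0.0745]
orientation: [-3.113, 0.062, 1.678]
contact_force: [-0.3, 0.3, 0.5]
gripper_width: 0.0585
```

Call:
servo_tool(
  motion=[
    [0,0,0,0,0.08],
    [0,0,0.01,0,0.08],
    [0,0,0.04,0,0.08],
    [0,0,0.08,0,0.08],
    [0,0,0.13,0,0.08],
  ],
)

```text
clock: 17.4
eef_pos: [0.4382, 0.316, 0.2054]
orientation: [-3.111, 0.063, 1.678]
contact_force: [0.5, 0.2, 0.1]
gripper_width: 0.0803
```

```bash
python3 look.py 19;python3 -c "
from h import *
d=cap('side','side19'); a,b,c,e=150,110,250,210
cv2.imwrite('pics/c_side19.png',cv2.resize(d['im'][b:e,a:c,::-1],None,fx=6,fy=6,interpolation=cv2.INTER_CUBIC))"
```

```text
17.4 [0.43822 0.31599 0.20537] [-178.22    3.63   96.15] [0.53 0.18 0.15] [ 0.162 -0.155  0.072] 0.0802789163048282
```

View pics/wrist19.png

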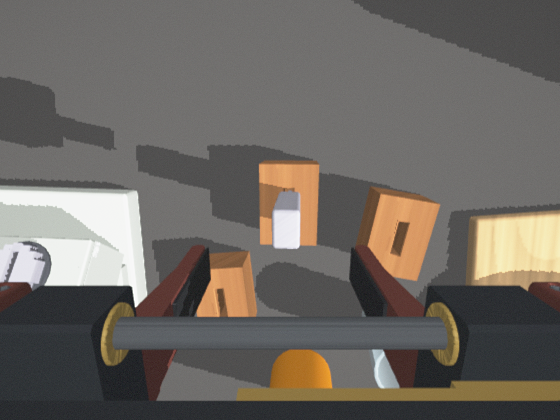

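View pics/c_side19.png

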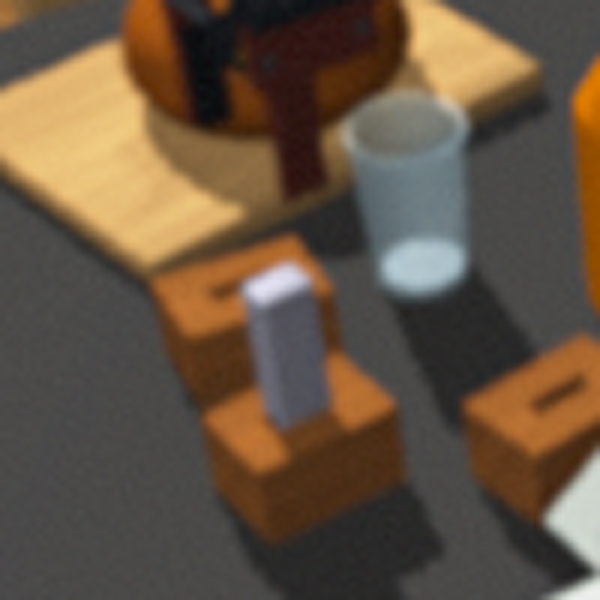

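```bash
python3 - <<'E'
from h import *
d=load('wrist19'); w=cloud(d); P=w[155:252,255:322].reshape(-1,3)
K=P[P[:,2]>.115]; print(np.median(K[:,2]),K[:,2].min(),K[:,2].max(),cv2.minAreaRect((K[K[:,2]>.128][:,:2]*1000).astype(np.float32)))
m=K[abs(K[:,2]-np.median(K[:,2]))<.004]; A=np.c_[m[:,:2]-m[:,:2].mean(0),np.ones(len(m))]; print('top slope',np.linalg.lstsq(A,m[:,2],rcond=None)[0])
from plan import *
H=L0+u*.015-v*.120+n*.022; Hin=L0+u*.165-v*.06-n*.021
print('handle',H,'hinge',Hin,'u',u,'v',v,'n',n)
for ph in np.arange(0,1.11,.1):
    Rr=cv2.Rodrigues(v*ph)[0]; p=Hin+Rr@(H-Hin); nn=Rr@n; print(round(ph,2),p.round(4),'normal tilt fwd',np.degrees(np.arctan2(nn[0],nn[2])).round(1))
E
```

```text
0.13339994530197452 0.11511701996826093 0.1358303703339692 ((438.46453857421875, 315.3428649902344), (32.043949127197266, 21.333301544189453), 6.9875712394714355)
top slope [ 0.01960842 -0.00826099  0.13333418]
handle [ 0.52176159 -0.04888627  0.14622499] hinge [0.66360869 0.02354609 0.19703792] u [0.81613381 0.07025434 0.57357644] v [-0.08576471  0.99631542  0.        ] n [-0.57146305 -0.04919262  0.81915204]
0.0 [ 0.5218 -0.0489  0.1462] normal tilt fwd -34.9
0.1 [ 0.5174 -0.0493  0.1612] normal tilt fwd -29.2
0.2 [ 0.5146 -0.0495  0.1765] normal tilt fwd -23.5
0.3 [ 0.5134 -0.0496  0.1921] normal tilt fwd -17.7
0.4 [ 0.5137 -0.0496  0.2077] normal tilt fwd -12.0
0.5 [ 0.5155 -0.0494  0.2232] normal tilt fwd -6.3
0.6 [ 0.5189 -0.0491  0.2384] normal tilt fwd -0.6
0.7 [ 0.5237 -0.0487  0.2532] normal tilt fwd 5.1
0.8 [ 0.53   -0.0482  0.2675] normal tilt fwd 10.8
0.9 [ 0.5377 -0.0475  0.281 ] normal tilt fwd 16.5
1.0 [ 0.5467 -0.0467  0.2937] normal tilt fwd 22.2
1.1 [ 0.557  -0.0459  0.3055] normal tilt fwd 27.9
```

Call:
servo_tool(
  motion=[
    [0.0,-0.01,0.045,-8.5,0.06],
    [0.01,-0.05,0.07,-17,0.04],
    [0.02,-0.1,0.07,-25.5,0.036],
    [0.03,-0.15,0.07,-34,0.036],
    [0.04,-0.2,0.07,-42.5,0.036],
  ],
)

```text
clock: 18.0
eef_pos: [0.4808, 0.1205, 0.2824]
orientation: [-3.123, 0.055, 0.93]
contact_force: [1.0, 0.3, -0.7]
gripper_width: 0.0435
```

Call:
servo_tool(
  motion=[
    [0.01,-0.05,0.0,-8.5,0.036],
    [0.02,-0.1,0.0,-17,0.036],
    [0.025,-0.13,0.0,-25.5,0.036],
    [0.025,-0.15,0.0,-34,0.036],
    [0.025,-0.165,0.0,-42.5,0.036],
  ],
)

```text
clock: 18.5
eef_pos: [0.5056, -0.0465, 0.2827]
orientation: [-3.123, 0.055, 0.18]
contact_force: [0.6, -0.4, -0.3]
gripper_width: 0.0361
```

Call:
servo_tool(
  motion=[
    [0.0,0,0.0,-5.5,0.036],
    [0.0,0,0.0,-5.5,0.036],
    [0.0,0,0.0,-5.5,0.036],
    [0.0,0,0.0,-5.5,0.036],
    [0.0,0,0.0,-5.5,0.036],
  ],
)

```text
clock: 19.0
eef_pos: [0.5056, -0.0459, 0.2828]
orientation: [-3.123, 0.055, 0.086]
contact_force: [-0.2, -0.3, -0.6]
gripper_width: 0.036
```

```bash
python3 look.py 20; python3 - <<'E'
from h import *
cap('side','side20')
s=state(); R=rpy(s['orientation']); print(R[:,2])
d=load('wrist20')
H=np.array([0.52176,-0.04889,0.14622]);v=np.array([-.0858,.9963,0])
print(proj(d,np.array([H+.045*v,H-.045*v,H])))
E
```

```text
19.0 [ 0.50557 -0.04587  0.28277] [-178.95    3.16    4.96] [-0.21 -0.34 -0.58] [-0.027 -0.097 -0.008] 0.03596854227355102
[-0.0565168   0.01345624 -0.99831096]
[[304.09726831 166.45306172]
 [302.15921246 255.94313217]
 [303.09096617 212.92548989]]
```

View pics/wrist20.png

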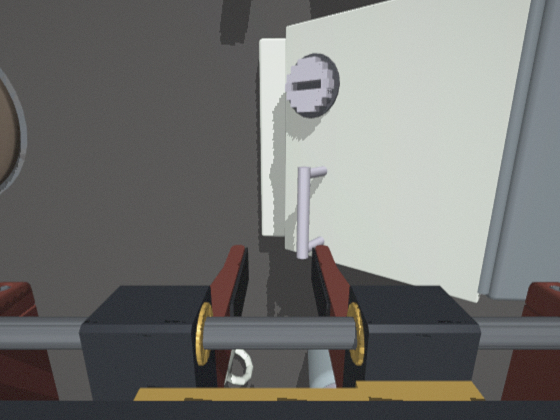

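Call:
servo_tool(
  motion=[
    [0.01,-0.003,-0.04,0,0.036],
    [0.0165,-0.003,-0.08,0,0.036],
    [0.0165,-0.003,-0.105,0,0.036],
    [0.0165,-0.003,-0.108,0,0.036],
    [0.0165,-0.003,-0.108,0,0.036],
  ],
)

```text
clock: 19.6
eef_pos: [0.522, -0.0489, 0.1747]
orientation: [-3.123, 0.056, 0.086]
contact_force: [-0.8, -0.5, 0.9]
gripper_width: 0.0358
```

```bash
python3 look.py 21
```

```text
19.6 [ 0.52197 -0.04895  0.17474] [-178.94    3.23    4.92] [-0.83 -0.53  0.88] [-0.01  -0.088  0.021] 0.035804290160145975
```

View pics/wrist21.png

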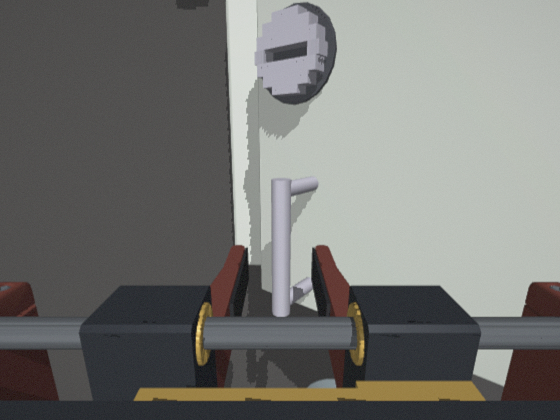

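Call:
servo_tool(
  motion=[
    [0,0,-0.012,0,0.036],
    [0,0,-0.024,0,0.036],
    [0,0,-0.031,0,0.036],
    [0,0,-0.031,0,0.036],
    [0,0,-0.031,0,0.02],
  ],
  squeeze=20,
)

```text
clock: 20.15
eef_pos: [0.5226, -0.049, 0.1446]
orientation: [-3.123, 0.055, 0.086]
contact_force: [0.2, 0.0, -0.4]
gripper_width: 0.0311
```

Call:
servo_tool(
  motion=[
    [0,0,0,0,0.005],
    [0,0,0,0,0.005],
    [0,0,0,0,0.005],
    [0,0,0,0,0.005],
    [0,0,0,0,0.005],
  ],
  squeeze=20,
)

```text
clock: 20.65
eef_pos: [0.5211, -0.0492, 0.1448]
orientation: [-3.123, 0.057, 0.086]
contact_force: [-4.7, -0.1, 4.8]
gripper_width: 0.0115
```

```bash
python3 st.py
```

```text
20.65 [ 0.52114 -0.04918  0.14481] [-178.95    3.29    4.91] [-4.72 -0.08  4.8 ] [-0.067  1.176 -0.009] 0.011450693422360478
```

Call:
servo_tool(
  motion=[
    [-0.0025,0,0.008,0,0.005],
    [-0.005,0,0.017,0,0.005],
    [-0.0065,-0.0005,0.026,0,0.005],
    [-0.0075,-0.0005,0.034,0,0.005],
    [-0.008,-0.0005,0.042,0,0.005],
  ],
  squeeze=35,
)

```text
clock: 21.15
eef_pos: [0.5129, -0.0498, 0.1875]
orientation: [-3.123, 0.057, 0.086]
contact_force: [3.1, -1.5, -8.1]
gripper_width: 0.011
```

```bash
python3 look.py 22; python3 -c "
from h import *
cap('side','side22')"
```

```text
21.15 [ 0.51295 -0.04984  0.18754] [-178.96    3.29    4.9 ] [ 3.07 -1.53 -8.12] [-0.396 -0.676  0.025] 0.010961009639902647
```

View pics/side22.png

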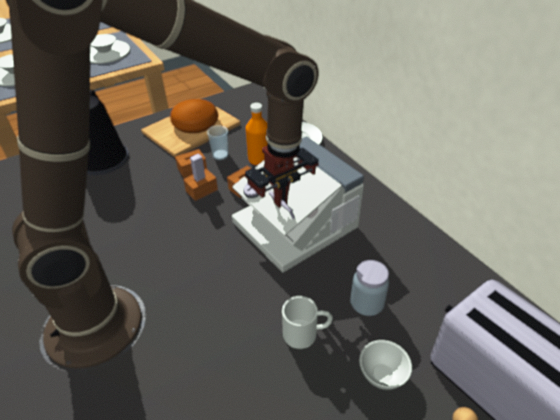

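Call:
servo_tool(
  motion=[
    [0,0,0.01,0,0.005],
    [0.0005,0,0.02,0,0.005],
    [0.002,0,0.03,0,0.005],
    [0.004,0.0005,0.041,0,0.005],
    [0.006,0.0005,0.05,0,0.005],
  ],
)

```text
clock: 21.75
eef_pos: [0.5179, -0.0494, 0.2388]
orientation: [-3.123, 0.06, 0.085]
contact_force: [-2.2, -1.7, -6.9]
gripper_width: 0.0112
```

```bash
python3 st.py
```

```text
21.75 [ 0.51793 -0.04945  0.23881] [-178.96    3.42    4.89] [-2.23 -1.67 -6.86] [-0.326  0.716 -0.012] 0.011204043474186888
```

Call:
servo_tool(
  motion=[
    [0.003,0.0003,0.01,0,0.005],
    [0.0065,0.0006,0.019,0,0.005],
    [0.01,0.001,0.028,0,0.005],
    [0.015,0.0013,0.036,0,0.005],
    [0.02,0.0016,0.044,0,0.005],
  ],
)

```text
clock: 22.25
eef_pos: [0.5365, -0.0479, 0.2833]
orientation: [-3.123, 0.064, 0.085]
contact_force: [-8.4, -0.7, -3.8]
gripper_width: 0.0115
```

```bash
python3 st.py
```

```text
22.25 [ 0.5365  -0.04786  0.28326] [-178.94    3.66    4.89] [-8.41 -0.69 -3.77] [-0.367  1.995  0.035] 0.011505563033208004
```

Call:
servo_tool(
  motion=[
    [0.005,0.0004,0.008,0,0.005],
    [0.011,0.001,0.015,0,0.005],
    [0.017,0.0015,0.0215,0,0.005],
    [0.022,0.0018,0.0255,0,0.005],
    [0.026,0.002,0.029,0,0.005],
  ],
)

```text
clock: 22.75
eef_pos: [0.557, -0.0461, 0.3107]
orientation: [-3.122, 0.078, 0.085]
contact_force: [-25.4, -1.2, -19.2]
gripper_width: 0.0112
```

```bash
python3 st.py
```

```text
22.75 [ 0.55703 -0.04611  0.31069] [-178.89    4.5     4.89] [-25.36  -1.16 -19.21] [-0.498  5.609  0.126] 0.011175090152763597
```

Call:
servo_tool(
  motion=[
    [0,0,0,0,0.005],
    [0,0,0,0,0.025],
    [0,0,0,0,0.036],
    [0,0,0,0,0.036],
    [0,0,0,0,0.036],
  ],
)

```text
clock: 23.25
eef_pos: [0.5578, -0.0458, 0.3116]
orientation: [-3.122, 0.076, 0.086]
contact_force: [-0.1, -0.2, 0.4]
gripper_width: 0.0357
```

Call:
servo_tool(
  motion=[
    [0,0,0.01,0,0.036],
    [0,0,0.03,0,0.036],
    [0,0,0.07,0,0.036],
    [-0.02,0,0.11,0,0.036],
    [-0.06,0,0.14,0,0.036],
  ],
)

```text
clock: 23.75
eef_pos: [0.4987, -0.0455, 0.4538]
orientation: [-3.122, 0.074, 0.086]
contact_force: [0.4, -0.1, -0.6]
gripper_width: 0.0355
```

```bash
python3 look.py 23; python3 -c "
from h import *
cap('side','side23');cap('scene','scene23')"
```

```text
23.75 [ 0.49872 -0.04554  0.45381] [-178.87    4.26    4.93] [ 0.37 -0.08 -0.6 ] [-0.027 -0.103  0.004] 0.03553136962078482
```

View pics/wrist23.png

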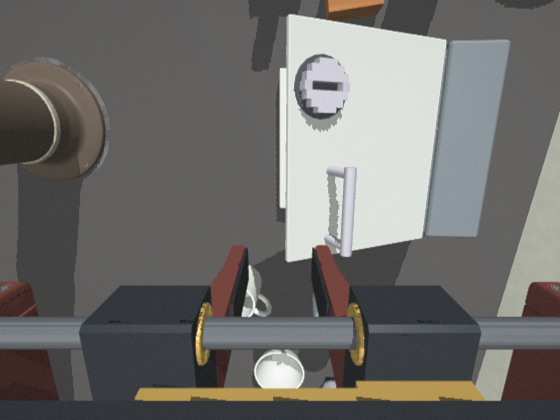

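View pics/side23.png

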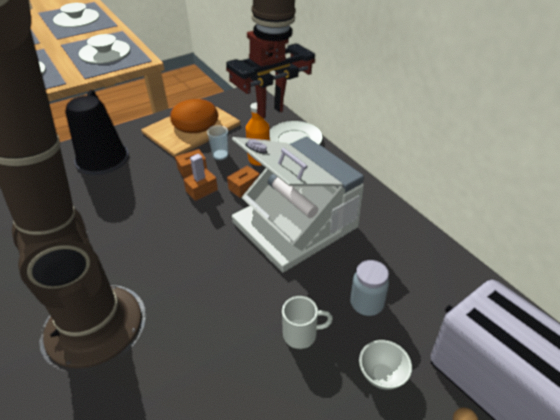

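View pics/scene23.png

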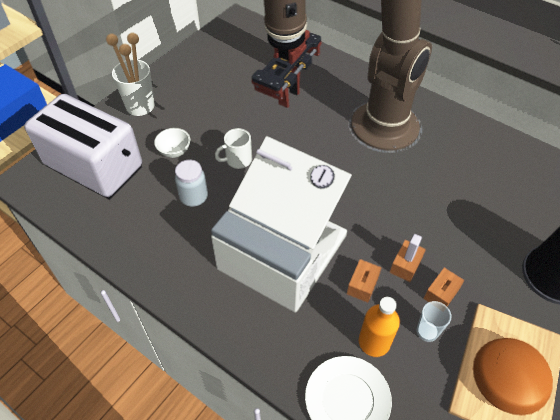

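```bash
python3 - <<'E'
from h import *
from plan import *
for t,(a,b,c,e) in [('wrist23',(360,60,430,220)),('scene23',(255,170,320,225))]:
    w=cloud(load(t)); s=w[b:e,a:c].reshape(-1,3); s=s[np.isfinite(s).all(1)]
    best=None;rng=np.random.default_rng(0)
    for _ in range(300):
        p=s[rng.choice(len(s),3,False)]; m=np.cross(p[1]-p[0],p[2]-p[0]); m/=np.linalg.norm(m)+1e-12
        k=abs((s-p[0])@m)<.002
        if best is None or k.sum()>best.sum(): best=k
    q=s[best]; nn=np.linalg.eigh(np.cov((q-q.mean(0)).T))[1][:,0]; nn*=np.sign(nn[2])
    print(t,best.sum(),len(s),nn,'opening',np.arctan2(np.cross(n,nn)@v,n@nn))
E
```

```text
wrist23 11086 11152 [0.46915898 0.04085559 0.88216817] opening 1.1012148588134867
scene23 1868 3558 [0.46742369 0.04733913 0.88276503] opening 1.0998991048562285
```

```bash
python3 -c "
from h import *
print(state()['clock']); print(close_job())"
```

```text
23.9
the job is handed in; nothing more can be done
None
```

The job is done and handed in at 23.9 s. The key turned the lock a quarter turn to its stop and is back in its block, and the hatch is fully open.

- **Lock:** With the key out, the slot in the side camera lay at −51°, against about −50° expected at 1.571 rad. My first turning attempt failed: the blade slipped out of the slot before the lock moved. I put it back in deeper and pushed on the slot's upper end, and that turned it.
- **Key:** It came to rest with its top at 0.133 m, the same height as before, and about 1 mm and 1° from where it started.
- **Hatch:** It measured 1.10 rad open in both the wrist and scene cameras after I let go of the handle.
- **Other things:** The last pictures showed them standing where they were; I did not measure their positions. The gripper was clear of everything.
- **Forces:** The highest reading was about 32 N on the wrist, when the hatch met its stop.
- **Tool tilt:** The tool had tilted about 4° from pushing on the lock and could not be levelled. I inserted the key with that tilt; once released it settled upright.

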